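Right the toppled colourant jars and log them at the code reader

TASK

The colourant jars on the glaze bench have been knocked over. Stand every jar that is there upright on the black read mat, side by side in one row along the reader, each with its code label turned squarely to the reader's window; once they all stand so, press the green button fully down to log them, and leave the jars standing there with the button released. Leave the other things on the bench where they are.

Things in the scene. Friction and masses are not known exactly. Their poses are not given: they have to be found in the camera images.
- jar_blue: colourant jar, dark cobalt blue: round, 54 mm across, 90 mm tall, 0.18 to 0.31 kg; white round lid (top 20 mm, as wide as the jar), white six-sided anti-roll foot (bottom 12 mm, 54 mm over flats, 62 over corners). Starts lying on its side; not there in every run. Origin: centre of the foot's underside; z: out through the lid; x: out through its code label (square to a flat of the foot)
- jar_blue_code (a point): middle of the code label on jar_blue: white with black bars, 48 mm tall, a sixth of the way round the jar, centred 40 mm above the foot's underside. Yellow tape runs from it over the lid's edge on the same +x side, so it shows from above
- jar_red: colourant jar, iron red-brown: round, 54 mm across, 90 mm tall, 0.18 to 0.31 kg; white round lid (top 20 mm, as wide as the jar), white six-sided anti-roll foot (bottom 12 mm, 54 mm over flats, 62 over corners). Starts lying on its side; not there in every run. Origin: centre of the foot's underside; z: out through the lid; x: out through its code label (square to a flat of the foot)
- jar_red_code (a point): middle of the code label on jar_red: white with black bars, 48 mm tall, a sixth of the way round the jar, centred 40 mm above the foot's underside. Yellow tape runs from it over the lid's edge on the same +x side, so it shows from above
- jar_green: colourant jar, chrome green: round, 54 mm across, 90 mm tall, 0.18 to 0.31 kg; white round lid (top 20 mm, as wide as the jar), white six-sided anti-roll foot (bottom 12 mm, 54 mm over flats, 62 over corners). Starts lying on its side; not there in every run. Origin: centre of the foot's underside; z: out through the lid; x: out through its code label (square to a flat of the foot)
- jar_green_code (a point): middle of the code label on jar_green: white with black bars, 48 mm tall, a sixth of the way round the jar, centred 40 mm above the foot's underside. Yellow tape runs from it over the lid's edge on the same +x side, so it shows from above
- jar_ochre: colourant jar, ochre yellow: round, 54 mm across, 90 mm tall, 0.18 to 0.31 kg; white round lid (top 20 mm, as wide as the jar), white six-sided anti-roll foot (bottom 12 mm, 54 mm over flats, 62 over corners). Starts lying on its side; not there in every run. Origin: centre of the foot's underside; z: out through the lid; x: out through its code label (square to a flat of the foot)
- jar_ochre_code (a point): middle of the code label on jar_ochre: white with black bars, 48 mm tall, a sixth of the way round the jar, centred 40 mm above the foot's underside. Yellow tape runs from it over the lid's edge on the same +x side, so it shows from above
- reader: code reader, fixed: grey housing 340 mm wide (y), top 90 mm above the bench, on an aluminium base plate 10 mm thick (x -126 to +80, y -176 to +176 mm). Origin: on the bench under the middle of the housing's front face (housing: x +2 to +72 mm). Its window looks along -x over the read mat; +x points from mat to window, z up
- read_mat (a point): middle of the black read mat in front of the reader's window, on its top face, 12 mm above the bench; in the reader's frame at x -63, y 0 mm. The mat is 120 mm deep (x) and 336 mm wide (y): room for four jars side by side in one row along y
- reader_window (a point): middle of the reader's dark window (300 mm wide, 32 mm high, red light line), at x 0, y 0, 52 mm above the bench in the reader's frame
- read_button_top (a point): centre of the top of the green read button (28 mm across) on top of the housing, 108 mm above the bench; it is pushed straight down, springs back, 5 N hold it fully down
- read_button (a joint): travel of the read button, m: 0 released, 0.006 fully down
- rib: bystander: wooden potter's rib lying flat, about 140 x 45 x 7 mm; origin: middle of its underside
- test_tile: bystander: terracotta glaze test tile lying flat, 75 x 45 x 7 mm; origin: middle of its underside
- glaze_brush: bystander: flat glaze brush lying down, 170 mm long, 20 mm high; origin: middle of its underside
- scoop: bystander: steel measuring scoop lying down, 160 mm long; origin: middle of its underside
- mixing_bowl: bystander: terracotta bowl, 130 mm across, 55 mm high; origin: middle of its underside
- mug: bystander: blue ceramic mug, 80 mm across, 85 mm high; origin: middle of its underside
- oil_bottle: bystander: white plastic bottle with a black cap, 60 mm across, 150 mm high; origin: middle of its underside
Mind the look-alikes: they are no part of the job. What is shaped like the jar_blue but pink is not meant.

How it is judged:
By the outcome, as a careful person would: the job done as asked, in the order asked, and still so for the second after the job is handed in, with the robot touching nothing.
Of jar_blue, jar_red, jar_green, jar_ochre only 3 to 4 are there at a start; the rules pass over those that are not, and their reading is None.
At some moment in a run one of jar_blue, jar_red, jar_green, jar_ochre may be knocked a few centimetres aside while the robot is not near it.
Once in a run the grip may slacken for a moment while it holds something.
It also fails if it takes over 210 s, if anything falls off the work surface, if the arm or the gripper's body presses on something with over 40 N, if the wrist force passes 120 N, or if a joint passes its speed limit or range.

ROBOT

A 7-joint arm with a two-finger parallel gripper is mounted at the origin on the work surface. World frame = base frame: x ahead of the robot, y to its left, z up, the work surface at z = 0. Lengths are in m, angles in rad, forces in N, time in s.
With the tool pointing down it reaches from about 0.4 to 0.85 m from the base axis. Payload 4.5 kg.
Tool frame: the origin (TCP) lies midway between the tips of the shut fingers; the grasp point (between the pads) lies 19 mm behind it (robot.grip_depth is the distance from the TCP to the grasp point, in m); z points along the fingers, y is the line along which they close (so a half turn about z gives the same grasp; the last joint's range is limited). The gripper opens to 88 mm and grips with 3 to 60 N. Pads are 18 mm wide; open, the fingers measure 123 mm over their backs; the gripper's body (75 mm by 187 mm) begins 45 mm behind the grasp point.
Start: joints at [-1.071, 0.689, -0.195, 1.565, 0.157, 0.902, -0.215], TCP at [0.281, 0.558, 0.239] pointing down, gripper open.
Joint ranges: [-3.01, 3.01], [-0.46, 2.08], [-1.47, 1.51], [0.13, 2.56], [-1, 4.14], [0.04, 2.09], [-2.66, 2.66]. Speed limits (rad/s): [2.57, 2.57, 3.14, 3.14, 3.14, 3.14, 3.14].

INTERFACE

Orientations are given as a unit quaternion [x, y, z, w].
In Python, from cell import robot gives the robot as it stands.
- The arm moves only by the tool drive_tool, never from a script. Its arguments are lists of equal length, an entry for each row: "linear": the shift along the tool's x, y, z in cm, a list of three; "dr": the turn, a rotation vector about the tool's x, y, z in degrees, a list of three; "fingers": the opening, from 0 (shut) to 1 (fully open). In form: {"linear": [[x, y, z], ...], "dr": [[rx, ry, rz], ...], "fingers": [fingers, ...]}. A call has 1 to 12 rows; each row shifts and turns the commanded pose from where the row before left it, along the tool's axes as they then stand; what a row does not reach is not made up. A row lasts 1/8 s, in which the tool goes at most 62.5 mm and 10.7 degrees, less where a joint would pass 70% of its speed; a pose out of reach is approached as far as the arm can. A call with a gripper value outside its range is refused whole. The fingers move at their own pace and stop on an object; "grip_force" is the grip in N (left out, the last holds). Time passes only in rows, so rows that do not move let the fingers close. It gives the time, the measured TCP pose, the force, the opening and the grip force at its end, in the units of the state.
- robot.sense(): the state, without advancing time (a new reading comes with each control period).
- robot.snapshot(name): name is "scene" or "top"; returns the picture (400x640x3 uint8, red, green, blue); there is no depth.
- robot.calibration(name): a dict with "fx", "fy", "cx", "cy" (pixels), "origin" and "rotation" of the camera in the world. Camera axes: x right, y down, z forward; pixel columns grow to the right and rows downward; lengths in m; the calibration is good to about 2 mm. A picture is of the moment at which its call begins. calibration takes no time and is no camera call.
- robot.hand_in(): hands the job in; it is judged then, once.
The state is a dict: "time": time; "qpos": joint angles; "dq": joint speeds; "effort": joint torques, N m; "eef_pos": TCP position; "eef_rot": TCP orientation; "ft_force": force on the tool from outside, world axes, zero at the start; "wrist_torque": the same for the moment, N m; "gripper_width": finger opening in m; "grip_force": force on a finger pad.
Only numpy, scipy, OpenCV 4.12 (cv2) and the standard library are available. Lean on these libraries where they do the work, as an engineer would, in place of code of your own. Each camera call takes 0.05 s, during which the arm holds its last target. There are 200 camera calls.

## Working session

There is one attempt and no reset: what is moved stays moved. The work goes in short steps, Python scripts to look and compute and a tool call to move; the robot and the scene stay as the last step left them, time stands still between calls to the robot, and variables do not carry over. Pictures are saved under pics/ and viewed, at most 14 in all, crops included, and the job is handed in when it is done.

Besides the shell and the picture viewer there is one more tool, called as a command line: name --argument value ..., lists and objects as JSON in quotes. drive_tool: Moves the arm, as the interface text tells. Its arguments: {"type":"object","properties":{"linear":{"type":"array","items":{"type":"array","items":{"type":"number"}}},"dr":{"type":"array","items":{"type":"array","items":{"type":"number"}}},"fingers":{"type":"array","items":{"type":"number"}},"grip_force":{"type":"number"}},"required":["linear","dr","fingers"]}

```bash
ls; mkdir -p pics; python3 - <<'E'
from cell import robot
import cv2
for n in("top","scene"):
    im=robot.snapshot(n); cv2.imwrite(f"pics/{n}0.png",im[:,:,::-1]); c=robot.calibration(n); print(n,c)
s=robot.sense(); print(s)
E
```

```text
pics
top {'fx': 404.12899430690726, 'fy': 404.12899430690726, 'cx': 332.73419604589026, 'cy': 201.1873985832626, 'origin': array([0.28427942, 0.00820527, 1.49131485]), 'rotation': array([ 0.70596588, -0.70293672,  0.06776797, -0.05384838])}
scene {'fx': 431.3217753154986, 'fy': 431.3217753154986, 'cx': 322.17923740408474, 'cy': 196.9546732282111, 'origin': array([ 1.05701111, -0.80926288,  0.86308623]), 'rotation': array([ 0.85815211,  0.27086968, -0.12316265, -0.41837249])}
{'time': 0.1, 'qpos': array([-1.07121411,  0.68990816, -0.19450504,  1.56619107,  0.15731204,
        0.90249566, -0.21508804]), 'dq': array([-0.00144989, -0.00111359, -0.00129486, -0.00037179, -0.00118281,
       -0.00113546,  0.00042698]), 'effort': array([-2.25396710e-03, -5.28498495e+01, -1.27142821e+00, -1.53838098e+01,
       -5.25957718e-02,  1.95940411e-03,  6.10590814e-05]), 'eef_pos': array([0.28050537, 0.5579107 , 0.23799788]), 'eef_rot': array([ 2.30753466e-01,  9.73011916e-01, -7.96713196e-04, -1.20613397e-04]), 'ft_force': array([-0.16363765,  0.16083089,  0.56780341]), 'wrist_torque': array([-0.05018951, -0.03355422,  0.0298407 ]), 'grip_force': 0.0, 'gripper_width': 0.08835749571064064}
```

View pics/top0.png

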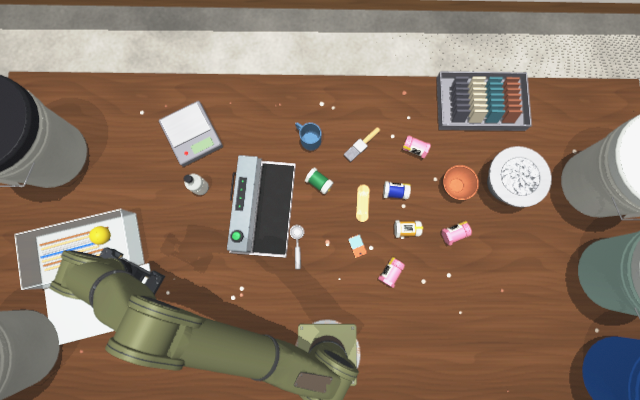

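View pics/scene0.png

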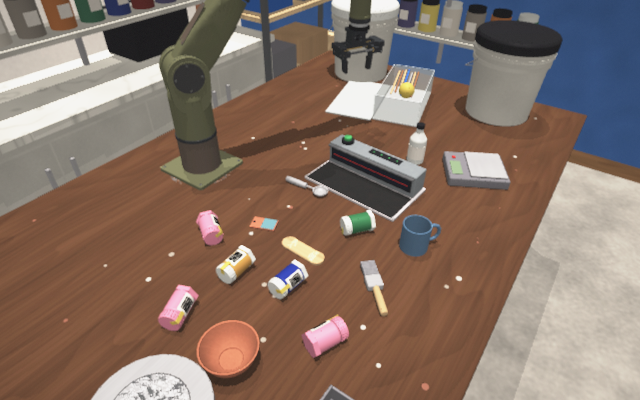

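The top view shows three real jars: green (319,181), blue (397,190) and ochre (408,228). There are three pink look-alikes at (417,147), (457,233) and (392,272), and no red jar. The reader is at (262,205), with its mat on the right side and the button at (237,236).

```bash
python3 - <<'E'
import cv2
a=cv2.imread("pics/top0.png")[150:265,225:425]; cv2.imwrite("pics/c1.png",cv2.resize(a,None,fx=4,fy=4,interpolation=cv2.INTER_CUBIC))
a=cv2.imread("pics/scene0.png")[200:310,205:385]; cv2.imwrite("pics/c2.png",cv2.resize(a,None,fx=4.4,fy=4.4,interpolation=cv2.INTER_CUBIC))
E
```

```text
(no output)
```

View pics/c1.png

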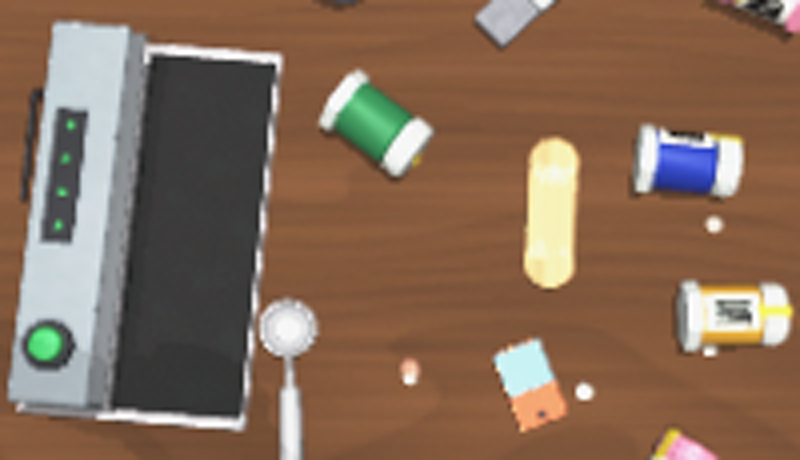

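View pics/c2.png

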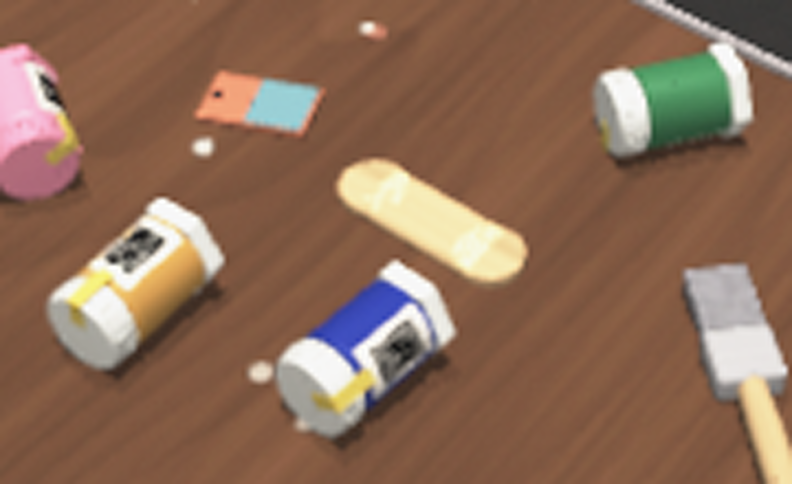

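Crops confirm the choice. Green's lid points lower right, with its tape at the low lid edge near c1 (416,160). Blue's lid points right, with the label on the far (+x) upper side. Ochre's lid points right, with the label on top. Next I'll compute positions.

```bash
cat > h.py <<'E'
import numpy as np, cv2
from scipy.spatial.transform import Rotation as R
from cell import robot
def ray(n,px,z):
    c=robot.calibration(n); d=R.from_quat(c["rotation"]).apply([(px[0]-c["cx"])/c["fx"],(px[1]-c["cy"])/c["fy"],1])
    o=np.array(c["origin"]); return o+d*(z-o[2])/d[2]
def proj(n,P):
    c=robot.calibration(n); q=R.from_quat(c["rotation"]).inv().apply(np.atleast_2d(P)-c["origin"])
    return np.c_[q[:,0]/q[:,2]*c["fx"]+c["cx"],q[:,1]/q[:,2]*c["fy"]+c["cy"]]
def moves(P,rot):
    """tool-frame shift (cm) and rotvec (deg) from current to target TCP P, rotation rot"""
    s=robot.sense(); r=R.from_quat(s["eef_rot"])
    return r.inv().apply(np.array(P)-s["eef_pos"])*100, (r.inv()*rot).as_rotvec(degrees=True)
def tool(a,y):
    a=np.array(a,float);a/=np.linalg.norm(a);y=np.array(y,float);y-=a*(a@y);y/=np.linalg.norm(y)
    return R.from_matrix(np.c_[np.cross(y,a),y,a])
E
python3 - <<'E'
from h import *
np.set_printoptions(precision=4,suppress=True)
c=lambda x,y:(x/4+225-.375,y/4+150-.375)
for n,x,y,z in [("mat fr",278,62,.012),("mat fl",243,417,.012),("plate fr",283,55,.01),("plate fl",243,429,.01),("button",45,344,.108),("plate wr near",148,44,.01),("house frontR",130,25,.09),("house frontL",90,406,.09),
 ("g foot edge",345,100,.045),("g lid edge",404,148,.045),("gA",357,85,.04),("gB",408,120,.04),("gC",330,122,.027),("gD",384,166,.027),
 ("b foot edge",660,160,.05),("b lid edge",712,166,.05),("b lidtop",738,134,.04),("b lidbot",736,196,.027),("b foottop",645,126,.04),("b footbot",640,192,.02),
 ("o f",700,317,.054),("o l",764,315,.054),("tile",530,385,.007),("scoop",288,327,.02),("rib",552,213,.007)]:
    print(n,ray("top",c(x,y),z))
s=robot.sense();print(R.from_quat(s["eef_rot"]).as_matrix())
E
```

```text
mat fr [0.6787 0.1251 0.012 ]
mat fl [0.3468 0.1505 0.012 ]
plate fr [0.6861 0.1207 0.01  ]
plate fl [0.336  0.1505 0.01  ]
button [0.4038 0.311  0.108 ]
plate wr near [0.6958 0.2481 0.01  ]
house frontR [0.691  0.2517 0.09  ]
house frontL [0.3524 0.2742 0.09  ]
g foot edge [0.6344 0.0605 0.045 ]
g lid edge [0.5898 0.0061 0.045 ]
gA [0.6499 0.0498 0.04  ]
gB [0.6172 0.0025 0.04  ]
gC [0.6177 0.0748 0.027 ]
gD [0.5765 0.0244 0.027 ]
b foot edge [ 0.5791 -0.2275  0.05  ]
b lid edge [ 0.5739 -0.275   0.05  ]
b lidtop [ 0.6061 -0.3018  0.04  ]
b lidbot [ 0.5504 -0.301   0.027 ]
b foottop [ 0.6131 -0.2159  0.04  ]
b footbot [ 0.5549 -0.2131  0.02  ]
o f [ 0.4352 -0.2596  0.054 ]
o l [ 0.4373 -0.3172  0.054 ]
tile [ 0.3769 -0.1106  0.007 ]
scoop [0.4279 0.1107 0.02  ]
rib [ 0.5368 -0.1324  0.007 ]
[[-0.8935  0.4491 -0.0006]
 [ 0.4491  0.8935 -0.0015]
 [-0.0001 -0.0016 -1.    ]]
```

```bash
cat >> h.py <<'E'
def plan(wps):
    """wps: list of (TCP, rot); prints shift(cm) along the tool axes after the turn, and the turn (deg) before it"""
    s=robot.sense(); p=np.array(s["eef_pos"]); r=R.from_quat(s["eef_rot"])
    for P,q in wps:
        P=np.array(P,float); q=r if q is None else q
        print("turn",np.round((r.inv()*q).as_rotvec(degrees=True),1),"then shift",np.round(q.inv().apply(P-p)*100,2)); p,r=P,q
def lean(u,th,ysign=1):
    u=np.array([*u,0.]);u/=np.linalg.norm(u);t=np.radians(th)
    return tool(-np.cos(t)*np.array([0,0,1])-np.sin(t)*u, ysign*np.cross([0,0,1],u))
def grasp(P,rot,back=0): # TCP for a grasp point, back off along -z
    a=rot.as_matrix()[:,2]; return np.array(P)+a*(.019-back)
E
python3 - <<'E'
from h import *
u=np.array([-.63,-.777]);u/=np.linalg.norm(u)
P=np.r_[np.array([.6121,.0333])+.024*u,.027]
for sgn in(1,-1):
    r=lean(u,40,sgn);print(sgn,P,r.as_matrix()[:,1])
    plan([(grasp(P,r,.12)+[0,0,.05],r),(grasp(P,r,.12),r),(grasp(P,r),r)])
E
```

```text
1 [0.59698475 0.01465786 0.027     ] [ 7.76755749e-01 -6.29801958e-01  5.55111512e-17]
turn [-35.6  28.7  97.7] then shift [-27.41  58.8  -12.08]
turn [0. 0. 0.] then shift [-3.21 -0.    3.83]
turn [0. 0. 0.] then shift [-0. -0. 12.]
-1 [0.59698475 0.01465786 0.027     ] [-7.76755749e-01  6.29801958e-01 -5.55111512e-17]
turn [-27.1 -33.6 -74.2] then shift [ 27.41 -58.8  -12.08]
turn [0. 0. 0.] then shift [3.21 0.   3.83]
turn [0. 0. 0.] then shift [ 0.  0. 12.]
```

drive_tool --linear '[[-3.7,-2.8,-0.2],[-3.7,-2.8,-0.2],[-3.7,-2.8,-0.2],[-3.7,-2.8,-0.2],[-3.7,-2.8,-0.2],[-3.7,-2.8,-0.2],[-3.7,-2.8,-0.2],[-3.7,-2.8,-0.2],[-3.7,-2.8,-0.2],[-3.7,-2.8,-0.2],[-3.7,-2.8,-0.2],[-3.7,-2.8,-0.2]]' --dr '[[0,0,0],[0,0,0],[0,0,0],[0,0,0],[0,0,0],[0,0,0],[0,0,0],[0,0,0],[0,0,0],[0,0,0],[0,0,0],[0,0,0]]' --fingers '[1,1,1,1,1,1,1,1,1,1,1,1]' --grip_force 30

```text
time: 1.6
eef_pos: [0.5268, 0.0574, 0.2625]
eef_rot: [0.231, 0.973, -0.0, -0.0]
ft_force: [1.0, 0.3, -0.5]
gripper_width: 0.0883
grip_force: 0.0
```

drive_tool --linear '[[0,0,0],[0,0,0],[0,0,0],[0,0,0],[0,0,0],[0,0,0],[0,0,0],[0,0,0],[0,0,0],[0,0,0],[0,0,0],[0,0,0]]' --dr '[[-3.24,2.61,8.9],[-3.24,2.61,8.9],[-3.24,2.61,8.9],[-3.24,2.61,8.9],[-3.24,2.61,8.9],[-3.24,2.61,8.9],[-3.24,2.61,8.9],[-3.24,2.61,8.9],[-3.24,2.61,8.9],[-3.24,2.61,8.9],[-3.2,2.6,8.7],[0,0,0]]' --fingers '[1,1,1,1,1,1,1,1,1,1,1,1]'

```text
time: 3.1
eef_pos: [0.5253, 0.0581, 0.2629]
eef_rot: [0.848, 0.404, 0.309, -0.149]
ft_force: [0.2, -0.7, -0.5]
gripper_width: 0.0881
grip_force: 0.0
```

```bash
python3 - <<'E'
from h import *
u=np.array([-.63,-.777]);u/=np.linalg.norm(u)
P=np.r_[np.array([.6121,.0333])+.024*u,.027]
r=lean(u,40,1)
s=robot.sense();print(s["eef_pos"],s["qpos"],s["time"])
plan([(grasp(P,r,.12),r),(grasp(P,r),r)])
for n in("top","scene"): cv2.imwrite(f"pics/{n}1.png",robot.snapshot(n)[:,:,::-1])
E
```

```text
[0.52529742 0.05806827 0.26289632] [ 0.72793725  0.65871903 -0.92224595  2.22321203 -0.99948436  0.04362061
  0.35080435] 3.1
turn [-0.2 -0.1 -0.2] then shift [-14.29   8.3    8.71]
turn [0. 0. 0.] then shift [-0. -0. 12.]
```

```bash
python3 - <<'E'
from h import *
u=np.array([-.63,-.777]);u/=np.linalg.norm(u)
P=np.r_[np.array([.6121,.0333])+.022*u,.027]
r=lean(u,15,1)
plan([(grasp(P,r,.12),r),(grasp(P,r),r)])
E
```

```text
turn [  0.2 -24.9  -0.1] then shift [-4.87  8.   13.01]
turn [0. 0. 0.] then shift [-0. -0. 12.]
```

drive_tool --linear '[[0,0,0],[0,0,0],[0,0,0],[-1.2,2,3.25],[-1.2,2,3.25],[-1.2,2,3.25],[-1.2,2,3.25],[0,0,0],[0,0,0]]' --dr '[[0,-8.3,0],[0,-8.3,0],[0,-8.3,0],[0,0,0],[0,0,0],[0,0,0],[0,0,0],[0,0,0],[0,0,0]]' --fingers '[1,1,1,1,1,1,1,1,1]'

```text
time: 4.32
eef_pos: [0.5923, 0.0219, 0.1091]
eef_rot: [0.882, 0.426, 0.179, -0.096]
ft_force: [-0.2, 0.5, 0.2]
gripper_width: 0.088
grip_force: 0.0
```

```bash
python3 - <<'E'
from h import *
u=np.array([-.63,-.777]);u/=np.linalg.norm(u)
P=np.r_[np.array([.6121,.0333])+.022*u,.027]
r=lean(u,15,1)
s=robot.sense();print(s["eef_pos"],s["qpos"],s["time"])
plan([(grasp(P,r),r)])
a=np.hstack([robot.snapshot("top")[150:250,260:380],robot.snapshot("scene")[180:280,310:430]])
cv2.imwrite("pics/c3.png",cv2.resize(a[:,:,::-1],None,fx=3.3,fy=3.3,interpolation=cv2.INTER_CUBIC))
E
```

```text
[0.59227281 0.02189555 0.10913901] [ 0.24387992  0.82135199 -0.2864705   1.9890208  -0.81159017  0.18687533
  0.18699618] 4.325
turn [-1.2 -8.4  0.5] then shift [-2.19  0.82  9.82]
```

View pics/c3.png

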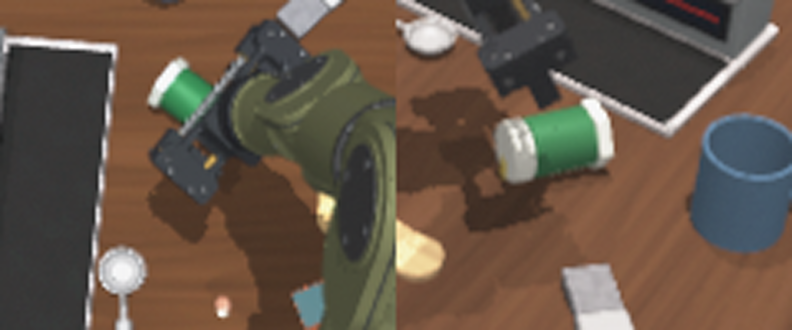

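The jar hasn't moved, and the gripper sits above its lid end with the fingers on either side. The last turn fell short, so I'll finish the lean and then descend.

drive_tool --linear '[[0,0,0],[0,0,0],[-1.1,0.4,0],[-1.1,0.4,0],[0,0,2.5],[0,0,2.5],[0,0,2.5],[0,0,2.3],[0,0,0]]' --dr '[[-0.6,-4.2,0.2],[-0.6,-4.2,0.3],[0,0,0],[0,0,0],[0,0,0],[0,0,0],[0,0,0],[0,0,0],[0,0,0]]' --fingers '[1,1,1,1,1,1,1,1,1]'

```text
time: 5.55
eef_pos: [0.5988, 0.0169, 0.0059]
eef_rot: [0.897, 0.423, 0.116, -0.058]
ft_force: [0.2, -0.5, 0.3]
gripper_width: 0.088
grip_force: 0.0
```

```bash
python3 - <<'E'
from h import *
u=np.array([-.63,-.777]);u/=np.linalg.norm(u)
P=np.r_[np.array([.6121,.0333])+.022*u,.027]
r=lean(u,15,1)
s=robot.sense();print(s["eef_pos"],s["qpos"],s["ft_force"])
plan([(grasp(P,r),r)])
E
```

```text
[0.59876801 0.01691977 0.00591765] [ 0.09630896  0.98790694 -0.15284049  1.92363408 -0.80632131  0.1112382
  0.13001888] [ 0.23081282 -0.51567837  0.26738074]
turn [-0.2  0.1 -0.5] then shift [ 0.46  0.   -0.16]
```

drive_tool --linear '[[0.4,0,-0.3],[0,0,0],[0,0,0],[0,0,0],[0,0,0],[0,0,0],[0,0,-3],[0,0,-4],[0,0,-4],[0,0,-4],[0,0,0]]' --dr '[[0,0,0],[0,0,0],[0,0,0],[0,0,0],[0,0,0],[0,0,0],[0,0,0],[0,0,0],[0,0,0],[0,0,0],[0,0,0]]' --fingers '[1,0,0,0,0,0,0,0,0,0,0]' --grip_force 35

```text
time: 6.92
eef_pos: [0.579, -0.009, 0.1584]
eef_rot: [0.895, 0.425, 0.119, -0.056]
ft_force: [0.2, 0.8, -2.4]
gripper_width: 0.053
grip_force: 34.9
```

```bash
python3 - <<'E'
from h import *
s=robot.sense();print(s["eef_pos"],s["qpos"],s["ft_force"],s["gripper_width"])
# jar axis u in tool frame: perpendicular to y, currently u
r=R.from_quat(s["eef_rot"]);m=r.as_matrix();print(m)
ez=r.inv().apply([0,0,1]);print("world z in tool",ez, "yaw +125 rotvec",ez*125)
for az in(0,-20,-40):
  q=lean([np.cos(np.radians(az)),np.sin(np.radians(az))],15,1)
  q2=q*R.from_euler("y",90,degrees=True); q3=q*R.from_euler("y",-90,degrees=True)
  print(az,q2.as_matrix()[:,2],q3.as_matrix()[:,2])
  plan([([.45,-.02,.2],q)])
E
```

```text
[ 0.57897384 -0.00902599  0.15840594] [-0.00769677  0.70771078  0.10205768  1.9458472  -0.71985468  0.43071135
  0.03156932] [ 0.22294534  0.77254751 -2.38956515] 0.053037125186282535
[[ 0.60981598  0.77503514  0.16566535]
 [ 0.74860432 -0.63191602  0.20068314]
 [ 0.26022307  0.00163802 -0.96554713]]
world z in tool [ 0.26022307  0.00163802 -0.96554713] yaw +125 rotvec [  32.52788422    0.20475207 -120.6933918 ]
0 [-0.96592583  0.          0.25881905] [ 0.96592583  0.         -0.25881905]
turn [ 3.360e+01  1.000e-01 -1.248e+02] then shift [13.53 -1.1  -0.68]
-20 [-0.90767337  0.33036609  0.25881905] [ 0.90767337 -0.33036609 -0.25881905]
turn [  28.4    0.  -105.4] then shift [12.42 -5.44 -0.98]
-40 [-0.73994211  0.62088515  0.25881905] [ 0.73994211 -0.62088515 -0.25881905]
turn [ 23.2   0.  -86.1] then shift [ 9.94 -9.13 -1.64]
```

drive_tool --linear '[[0,0,0],[0,0,0],[0,0,-2],[0,0,0],[0,0,0],[0,0,0],[0,0,0],[0,0,0],[0,0,0],[0,0,0],[0,0,0],[0,0,0]]' --dr '[[0,-7.5,0],[0,-7.5,0],[0,0,-9],[0,0,-9],[0,0,-9],[0,0,-9],[0,0,-9],[0,0,-9],[0,0,-9],[0,0,-9],[0,0,-9],[0,0,-9]]' --fingers '[0,0,0,0,0,0,0,0,0,0,0,0]'

```text
time: 8.43
eef_pos: [0.5771, -0.0073, 0.1742]
eef_rot: [0.332, 0.943, 0.0, -0.003]
ft_force: [-0.1, 0.1, -1.4]
gripper_width: 0.053
grip_force: 34.9
```

```bash
python3 - <<'E'
from h import *
s=robot.sense();print(s["eef_pos"],s["qpos"],s["ft_force"],s["gripper_width"])
q=lean([1,0],0,1)
print(R.from_quat(s["eef_rot"]).as_matrix())
plan([([.57,-.02,.2],q)])
E
```

```text
[ 0.57711503 -0.0072893   0.17422983] [-0.06812799  0.71041017  0.00449973  1.77792445 -0.00982578  0.65822316
  0.8369419 ] [-0.14569604  0.08411941 -1.37323308] 0.05303393851690483
[[-0.77948303  0.62640238 -0.00512526]
 [ 0.62639725  0.77949915  0.00275035]
 [ 0.00571796 -0.0010666  -0.99998308]]
turn [  0.1  -0.3 -38.8] then shift [ 0.71 -1.27 -2.58]
```

drive_tool --linear '[[0,0,-0.5],[0,0,-0.5],[0,0,-0.5],[0,0,-0.5],[0,0,0],[0,0,0],[0,0,0],[0,0,0],[0,0,0],[0,0,0],[0,0,0],[0,0,0]]' --dr '[[0,0,-9.7],[0,0,-9.7],[0,0,-9.7],[0,0,-9.7],[0,-9,0],[0,-9,0],[0,-9,0],[0,-9,0],[0,-9,0],[0,-9,0],[0,-9,0],[0,0,0]]' --fingers '[0,0,0,0,0,0,0,0,0,0,0,0]'

```text
time: 9.93
eef_pos: [0.5276, -0.0499, 0.168]
eef_rot: [0.003, 0.984, -0.066, 0.167]
ft_force: [-0.7, 0.4, -1.6]
gripper_width: 0.0531
grip_force: 35.0
```

```bash
python3 - <<'E'
from h import *
s=robot.sense();print(s["eef_pos"],s["qpos"],s["ft_force"],s["gripper_width"])
m=R.from_quat(s["eef_rot"]).as_matrix();print(m)
q=lean([1,0],15,1)*R.from_euler("y",-90,degrees=True)
plan([(s["eef_pos"],q)])
a=np.hstack([robot.snapshot("top")[100:250,240:390],robot.snapshot("scene")[100:250,280:430]])
cv2.imwrite("pics/c4.png",cv2.resize(a[:,:,::-1],None,fx=2.6,fy=2.6,interpolation=cv2.INTER_CUBIC))
E
```

```text
[ 0.5276407  -0.04989272  0.16797612] [ 0.12618875  0.63114779 -0.34006968  2.24377037  1.66698283  0.36990591
 -0.16802721] [-0.74306561  0.44465049 -1.57835251] 0.05305487439795974
[[-0.94442408  0.02846385  0.32749499]
 [-0.01558676  0.99124637 -0.13110184]
 [-0.32835988 -0.12892032 -0.93571328]]
turn [ -6.5 -55.7   4.5] then shift [0. 0. 0.]
```

View pics/c4.png

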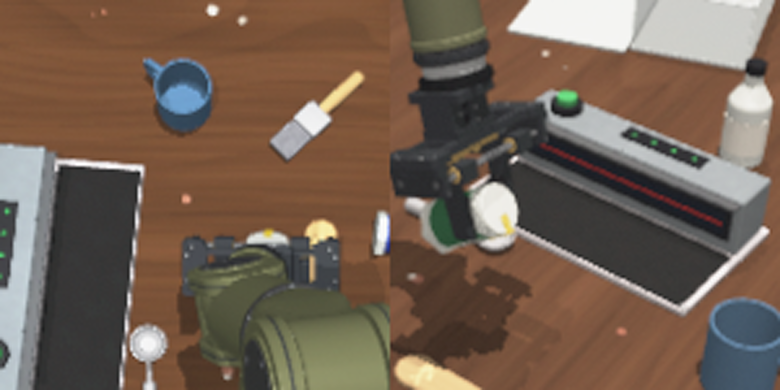

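drive_tool --linear '[[0,0,0],[0,0,0],[0,0,0],[0,0,0],[0,0,0],[0,0,0],[0,0,0],[0,0,0],[0,0,0],[0,0,0],[0,0,0],[0,0,0]]' --dr '[[-0.6,-5.1,0.4],[-0.6,-5.1,0.4],[-0.6,-5.1,0.4],[-0.6,-5.1,0.4],[-0.6,-5.1,0.4],[-0.6,-5.1,0.4],[-0.6,-5.1,0.4],[-0.6,-5.1,0.4],[-0.6,-5.1,0.4],[-0.6,-5.1,0.4],[-0.6,-5.1,0.4],[0,0,0]]' --fingers '[0,0,0,0,0,0,0,0,0,0,0,0]'

```text
time: 11.52
eef_pos: [0.6139, -0.0357, 0.1495]
eef_rot: [-0.023, 0.838, 0.005, 0.544]
ft_force: [-0.7, 0.5, -2.5]
gripper_width: 0.0529
grip_force: 34.9
```

```bash
cat > st.py <<'E'
from h import *
np.set_printoptions(precision=4,suppress=True)
s=robot.sense();print(s["time"],s["eef_pos"],s["qpos"],s["ft_force"],s["gripper_width"]);print(R.from_quat(s["eef_rot"]).as_matrix())
E
python3 - <<'E'
from st import *
q=lean([1,0],15,1)*R.from_euler("y",-90,degrees=True)
P=np.array([.60,-.02,.066])
plan([(s["eef_pos"],q),(grasp(P,q)+[0,0,.06],q),(grasp(P,q),q)])
E
```

```text
11.525 [ 0.6139 -0.0357  0.1495] [ 0.6989  1.6404 -1.4702  2.557   2.8327  1.8039 -0.0836] [-0.744   0.453  -2.4552] 0.0529322786171813
[[-0.4062 -0.0441  0.9127]
 [-0.0342  0.9989  0.0331]
 [-0.9131 -0.0177 -0.4072]]
turn [ 2.  -9.   1.8] then shift [0. 0. 0.]
turn [0. 0. 0.] then shift [2.63 1.57 1.16]
turn [0. 0. 0.] then shift [5.8  0.   1.55]
```

drive_tool --linear '[[-0.6,0.3,1.4],[-0.6,0.3,1.4],[-0.6,0.3,1.4],[-0.6,0.3,1.4],[0,0,0],[0,0,0],[0,0,0],[0,0,0],[0,0,0]]' --dr '[[0,0,0],[0,0,0],[0,0,0],[0,0,0],[0.5,-2.3,0.4],[0.5,-2.3,0.4],[0.5,-2.3,0.4],[0.5,-2.3,0.4],[0,0,0]]' --fingers '[0,0,0,0,0,0,0,0,0]'

```text
time: 12.65
eef_pos: [0.6756, -0.0201, 0.1532]
eef_rot: [-0.003, 0.79, -0.0, 0.613]
ft_force: [0.6, -0.0, -2.8]
gripper_width: 0.0532
grip_force: 34.9
```

```bash
python3 - <<'E'
from st import *
q=lean([1,0],15,1)*R.from_euler("y",-90,degrees=True)
P=np.array([.655,-.02,.065])
plan([(s["eef_pos"],q),(grasp(P,q)+[0,0,.03],q),(grasp(P,q),q)])
E
```

```text
12.65 [ 0.6756 -0.0201  0.1532] [ 0.6666  1.7211 -1.3949  2.3995  3.1158  1.7369 -0.0461] [ 0.6171 -0.035  -2.7677] 0.053242279796284764
[[-0.2491 -0.0039  0.9685]
 [-0.0046  1.      0.0028]
 [-0.9685 -0.0037 -0.2492]]
turn [0.2 0.6 0.3] then shift [0. 0. 0.]
turn [0. 0. 0.] then shift [6.15 0.01 1.42]
turn [0. 0. 0.] then shift [2.9  0.   0.78]
```

drive_tool --linear '[[1.94,0,0.5],[1.94,0,0.5],[1.94,0,0.5],[1.45,0,0.37],[0.97,0,0.25],[0.3,0,0.08],[0.2,0,0.05],[0,0,0],[0,0,0]]' --dr '[[0,0,0],[0,0,0],[0,0,0],[0,0,0],[0,0,0],[0,0,0],[0,0,0],[0,0,0],[0,0,0]]' --fingers '[0,0,0,0,0,0,0,0,0]'

```text
time: 13.78
eef_pos: [0.6758, -0.0204, 0.0644]
eef_rot: [-0.001, 0.789, 0.001, 0.615]
ft_force: [1.1, 0.6, -0.9]
gripper_width: 0.0532
grip_force: 34.9
```

```bash
python3 - <<'E'
from st import *
a=np.hstack([robot.snapshot("top")[100:250,240:390],robot.snapshot("scene")[150:300,280:430]])
cv2.imwrite("pics/c5.png",cv2.resize(a[:,:,::-1],None,fx=2.6,fy=2.6,interpolation=cv2.INTER_CUBIC))
E
```

```text
13.775 [ 0.6758 -0.0204  0.0644] [ 0.7076  1.8755 -1.2469  2.2954  3.3323  1.632  -0.0448] [ 1.0589  0.5839 -0.8728] 0.053226110351911875
[[-0.2445 -0.0032  0.9696]
 [-0.0009  1.      0.0031]
 [-0.9697 -0.0001 -0.2445]]
```

View pics/c5.png

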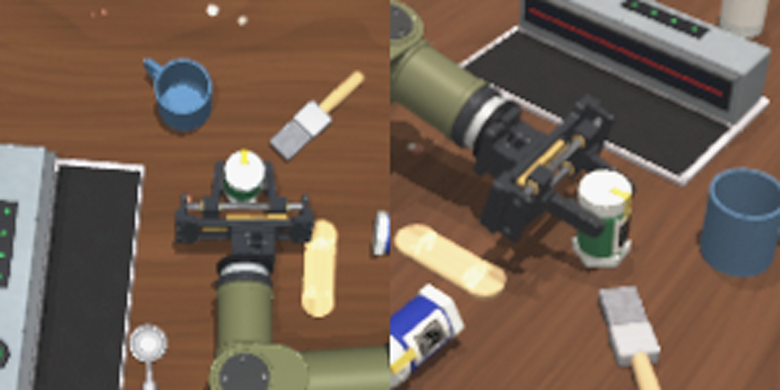

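Green stands upright in the grip with its label facing away from the tool (+x), tape at (243,157). I can carry it straight to the middle slot by yawing the tool to face the reader.

drive_tool --linear '[[-1.94,0,-0.5],[-1.94,0,-0.5],[-1.94,0,-0.5],[-1.94,0,-0.5],[-1.94,0,-0.5],[0,0,0],[0,0,0],[0,0,0],[0,0,0],[0,0,0],[0,0,0],[0,0,0]]' --dr '[[0,0,0],[0,0,0],[0,0,0],[0,0,0],[0,0,0],[-5.8,0,-1.47],[-5.8,0,-1.47],[-5.8,0,-1.47],[-5.8,0,-1.47],[-5.8,0,-1.47],[-5.8,0,-1.47],[0,0,0]]' --fingers '[0,0,0,0,0,0,0,0,0,0,0,0]'

```text
time: 15.38
eef_pos: [0.6767, -0.0234, 0.1641]
eef_rot: [-0.243, 0.751, 0.187, 0.585]
ft_force: [-0.3, -0.8, -2.1]
gripper_width: 0.0535
grip_force: 34.9
```

```bash
python3 - <<'E'
from st import *
X=np.array([.0757,.9971])
q=lean(X,15,1)*R.from_euler("y",-90,degrees=True)
P=np.array([.517,.198,.077])
plan([(s["eef_pos"],q),(grasp(P,q)+[0,0,.09],q),(grasp(P,q),q)])
E
```

```text
15.375 [ 0.6767 -0.0234  0.1641] [ 1.0491  1.5644 -1.2997  2.1018  3.1948  0.4318 -0.0243] [-0.2596 -0.8164 -2.0702] 0.05350530754570071
[[-0.1977 -0.584   0.7873]
 [-0.1458  0.8117  0.5655]
 [-0.9694 -0.003  -0.2456]]
turn [-48.4   0.7 -12.4] then shift [0. 0. 0.]
turn [0. 0. 0.] then shift [-5.68 17.6  21.98]
turn [0. 0. 0.] then shift [ 8.69 -0.    2.33]
```

drive_tool --linear '[[-0.15,3.1,-0.9],[-0.15,3.1,-0.9],[-0.15,3.1,-0.9],[-0.15,3.1,-0.9],[-0.15,3.1,-0.9],[-0.15,3.1,-0.9],[0,0,0],[0,0,0],[0,0,0],[0,0,0],[0,0,0],[0,0,0]]' --dr '[[0,0,0],[0,0,0],[0,0,0],[0,0,0],[0,0,0],[0,0,0],[-5.3,0,-1.35],[-5.3,0,-1.35],[-5.3,0,-1.35],[-5.3,0,-1.35],[-5.3,0,-1.35],[0,0,0]]' --fingers '[0,0,0,0,0,0,0,0,0,0,0,0]'

```text
time: 16.88
eef_pos: [0.5476, 0.0974, 0.1782]
eef_rot: [-0.418, 0.669, 0.324, 0.522]
ft_force: [0.2, -0.3, -0.8]
gripper_width: 0.0531
grip_force: 34.9
```

```bash
python3 - <<'E'
from st import *
X=np.array([.0757,.9971])
q=lean(X,15,1)*R.from_euler("y",-90,degrees=True)
P=np.array([.517,.198,.077])
plan([(s["eef_pos"],q),(grasp(P,q)+[0,0,.09],q),(grasp(P,q),q)])
E
```

```text
16.875 [0.5476 0.0974 0.1782] [ 1.0211  1.547  -1.3166  2.167   2.7266  0.0484  0.5318] [ 0.2307 -0.3407 -0.8423] 0.053085476659521055
[[-0.1066 -0.8977  0.4276]
 [-0.221   0.4406  0.87  ]
 [-0.9694 -0.0018 -0.2454]]
turn [-21.1   0.8  -5.4] then shift [0. 0. 0.]
turn [0. 0. 0.] then shift [-1.45  3.82 11.66]
turn [0. 0. 0.] then shift [ 8.69 -0.    2.33]
```

drive_tool --linear '[[-0.34,2,2.35],[-0.34,2,2.35],[-0.34,2,2.35],[-0.34,2,2.35],[0,0,0],[0,0,0],[0,0,0],[0,0,0],[0,0,0],[0,0,0],[0,0,0]]' --dr '[[0,0,0],[0,0,0],[0,0,0],[0,0,0],[0,0,0],[-4.2,0.15,-1.1],[-4.2,0.15,-1.1],[-4.2,0.15,-1.1],[-4.2,0.15,-1.1],[-4.2,0.15,-1.1],[0,0,0]]' --fingers '[0,0,0,0,0,0,0,0,0,0,0]'

```text
time: 18.25
eef_pos: [0.5409, 0.212, 0.1639]
eef_rot: [-0.484, 0.632, 0.358, 0.488]
ft_force: [0.5, -0.2, -1.2]
gripper_width: 0.0532
grip_force: 34.9
```

```bash
python3 - <<'E'
from st import *
X=np.array([.0757,.9971])
q=lean(X,15,1)*R.from_euler("y",-90,degrees=True)
P=np.array([.517,.198,.077])
plan([(s["eef_pos"],q),(grasp(P,q)+[0,0,.09],q),(grasp(P,q),q)])
E
```

```text
18.25 [0.5409 0.212  0.1639] [ 0.8016  1.5986 -1.3674  2.126   2.1139  0.123   1.1686] [ 0.4835 -0.176  -1.1874] 0.053191727426026715
[[-0.0558 -0.9612  0.2701]
 [-0.2617  0.2751  0.9251]
 [-0.9635 -0.0191 -0.2669]]
turn [-11.5  -0.6  -2. ] then shift [0. 0. 0.]
turn [0. 0. 0.] then shift [0.11 2.27 0.3 ]
turn [0. 0. 0.] then shift [ 8.69 -0.    2.33]
```

drive_tool --linear '[[0,0,0],[0,0,0],[0,0,0],[0,0,0],[0,0.6,0],[0,0.6,0.1],[0,0.6,0.1],[0,0.5,0.1],[0,0,0],[0,0,0]]' --dr '[[-2.9,-0.15,-0.5],[-2.9,-0.15,-0.5],[-2.9,-0.15,-0.5],[-2.9,-0.15,-0.5],[0,0,0],[0,0,0],[0,0,0],[0,0,0],[0,0,0],[0,0,0]]' --fingers '[0,0,0,0,0,0,0,0,0,0]'

```text
time: 19.5
eef_pos: [0.5247, 0.2168, 0.1555]
eef_rot: [-0.518, 0.612, 0.381, 0.461]
ft_force: [-0.1, -0.3, -2.2]
gripper_width: 0.0532
grip_force: 34.9
```

```bash
cat > pl.py <<'E'
from st import *
X=np.array([.0757,.9971])
q=lean(X,15,1)*R.from_euler("y",-90,degrees=True)
P=np.array([.517,.198,.077])
plan([(s["eef_pos"],q),(grasp(P,q)+[0,0,.09],q),(grasp(P,q),q)])
E
python3 pl.py
```

```text
19.5 [0.5247 0.2168 0.1555] [ 0.795   1.6015 -1.372   2.0782  1.0863  0.1616  2.2122] [-0.1273 -0.3286 -2.2448] 0.05316277384607297
[[-0.04   -0.9846  0.1701]
 [-0.2833  0.1744  0.943 ]
 [-0.9582 -0.0105 -0.2859]]
turn [-5.7 -1.6 -1. ] then shift [0. 0. 0.]
turn [0. 0. 0.] then shift [-0.61  0.62 -0.26]
turn [0. 0. 0.] then shift [ 8.69 -0.    2.33]
```

drive_tool --linear '[[0,0,0],[0,0,0],[0,0,0],[0,0,0],[-0.3,0.3,-0.1],[-0.3,0.3,-0.1],[0,0,0],[0,0,0]]' --dr '[[-1.4,-0.4,-0.25],[-1.4,-0.4,-0.25],[-1.4,-0.4,-0.25],[-1.4,-0.4,-0.25],[0,0,0],[0,0,0],[0,0,0],[0,0,0]]' --fingers '[0,0,0,0,0,0,0,0]'

```text
time: 20.5
eef_pos: [0.5183, 0.2169, 0.1618]
eef_rot: [-0.54, 0.582, 0.413, 0.446]
ft_force: [-0.2, -0.4, -2.7]
gripper_width: 0.0529
grip_force: 34.9
```

```bash
python3 pl.py
```

```text
20.5 [0.5183 0.2169 0.1618] [ 0.8061  1.6613 -1.4564  2.0015  0.7541  0.3466  2.5663] [-0.2197 -0.4077 -2.7424] 0.05294781595113487
[[-0.0191 -0.9971  0.0737]
 [-0.259   0.0761  0.9629]
 [-0.9657 -0.0007 -0.2597]]
turn [-0.  -0.1  0. ] then shift [0. 0. 0.]
turn [0. 0. 0.] then shift [-0.01 -0.01 -0.06]
turn [0. 0. 0.] then shift [ 8.69 -0.    2.33]
```

drive_tool --linear '[[1.2,0,0.32],[1.2,0,0.32],[1.2,0,0.32],[1.2,0,0.32],[1.2,0,0.32],[1.2,0,0.32],[0,0,0]]' --dr '[[0,0,0],[0,0,0],[0,0,0],[0,0,0],[0,0,0],[0,0,0],[0,0,0]]' --fingers '[0,0,0,0,0,0,0]'

```text
time: 21.38
eef_pos: [0.5182, 0.2168, 0.086]
eef_rot: [-0.539, 0.582, 0.414, 0.446]
ft_force: [-0.6, -0.2, -1.2]
gripper_width: 0.0528
grip_force: 34.9
```

```bash
python3 pl.py
```

```text
21.375 [0.5182 0.2168 0.086 ] [ 0.8205  1.8131 -1.4259  1.9423  0.865   0.4078  2.6074] [-0.6308 -0.1882 -1.1511] 0.052849796330521046
[[-0.0213 -0.9971  0.0734]
 [-0.2584  0.0765  0.963 ]
 [-0.9658  0.0016 -0.2593]]
turn [-0.  -0.  -0.1] then shift [0. 0. 0.]
turn [0. 0. 0.] then shift [-7.33 -0.02 -2.02]
turn [0. 0. 0.] then shift [ 8.69 -0.    2.33]
```

drive_tool --linear '[[0.5,0,0.13],[0.4,0,0.1],[0.2,0,0.05],[0,0,0],[0,0,0]]' --dr '[[0,0,0],[0,0,0],[0,0,0],[0,0,0],[0,0,0]]' --fingers '[0,0,0,0,0]'

```text
time: 22.0
eef_pos: [0.5185, 0.2166, 0.0761]
eef_rot: [-0.539, 0.582, 0.413, 0.447]
ft_force: [-0.3, -0.1, -0.8]
gripper_width: 0.053
grip_force: 34.9
```

drive_tool --linear '[[0,0,0],[0,0,0],[0,0,0],[0,0,0],[0,0,0],[0,0,0],[0,0,-2],[0,0,-2.5],[0,0,-2.5],[0,0,-2.5],[0,0,-2.5],[0,0,0]]' --dr '[[0,0,0],[0,0,0],[0,0,0],[0,0,0],[0,0,0],[0,0,0],[0,0,0],[0,0,0],[0,0,0],[0,0,0],[0,0,0],[0,0,0]]' --fingers '[0.7,0.7,0.8,0.8,0.9,0.9,0.9,0.9,0.9,0.9,0.9,0.9]'

```text
time: 23.5
eef_pos: [0.4935, 0.1179, 0.1079]
eef_rot: [-0.534, 0.598, 0.401, 0.443]
ft_force: [0.4, -0.8, 0.4]
gripper_width: 0.0792
grip_force: 0.0
```

```bash
python3 - <<'E'
from st import *
a=np.hstack([robot.snapshot("top")[130:280,225:375],robot.snapshot("scene")[120:270,280:430]])
cv2.imwrite("pics/c6.png",cv2.resize(a[:,:,::-1],None,fx=2.6,fy=2.6,interpolation=cv2.INTER_CUBIC))
for n in("top","scene"):cv2.imwrite(f"pics/{n}6.png",robot.snapshot(n)[:,:,::-1])
E
```

```text
23.5 [0.4935 0.1179 0.1079] [ 1.0242  1.782  -1.4729  1.9828  0.7879  0.5655  2.6541] [ 0.3699 -0.7637  0.365 ] 0.07924270622411655
[[-0.037  -0.9941  0.1018]
 [-0.2833  0.1081  0.9529]
 [-0.9583  0.0064 -0.2856]]
```

View pics/c6.png

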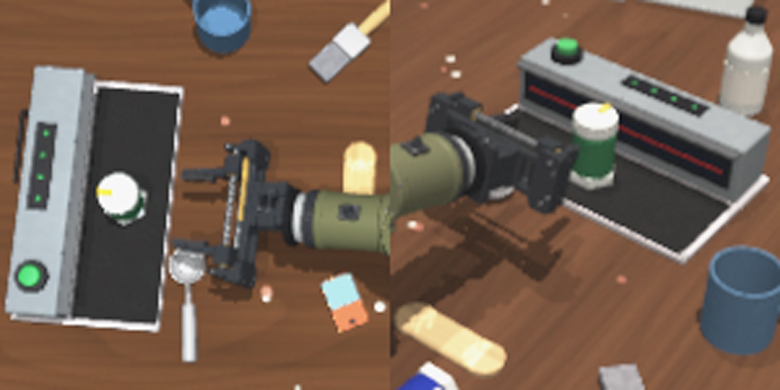

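Green stands mid-mat with its tape at (104,190) in the left half, toward the reader. I'll back the arm off the way it came and go for blue.

drive_tool --linear '[[-2,0,-0.6],[-2,0,-0.6],[-2,0,-0.6],[-2,0,-0.6],[0,0,0],[0,0,0],[0,0,0],[0,0,0],[0,0,0],[0,0,0],[0,0,0],[0,0,0]]' --dr '[[0,0,0],[0,0,0],[0,0,0],[6.7,0,2],[6.7,0,2],[6.7,0,2],[6.7,0,2],[6.7,0,2],[6.7,0,2],[6.7,0,2],[6.7,0,2],[0,0,0]]' --fingers '[1,1,1,1,1,1,1,1,1,1,1,1]'

```text
time: 25.2
eef_pos: [0.4623, 0.1257, 0.1468]
eef_rot: [-0.427, 0.727, 0.267, 0.467]
ft_force: [0.7, -0.4, 0.1]
gripper_width: 0.0884
grip_force: 0.0
```

```bash
python3 - <<'E'
from st import *
for t in(0,35): plan([([.5,.0,.25],lean([-1,0.],t,-1))])
E
```

```text
25.2 [0.4623 0.1257 0.1468] [ 0.965   1.6012 -1.4376  2.4916  2.5371  0.598   0.6188] [ 0.6689 -0.4343  0.0724] 0.08839637815027009
[[-0.1996 -0.8701  0.4506]
 [-0.3706  0.4928  0.7873]
 [-0.9071 -0.0098 -0.4208]]
turn [33.8 59.  53.9] then shift [ -3.77 -12.57 -10.32]
turn [46.5 27.5 39.6] then shift [ -9.01 -12.57  -6.29]
```

drive_tool --linear '[[0,0,-2],[0,0,-2],[0,0,-2],[0,0,0],[0,0,0],[0,0,0],[0,0,0],[0,0,0],[0,0,0],[0,0,0],[0,0,0],[0,0,0]]' --dr '[[0,0,0],[3.4,5.9,5.4],[3.4,5.9,5.4],[3.4,5.9,5.4],[3.4,5.9,5.4],[3.4,5.9,5.4],[3.4,5.9,5.4],[3.4,5.9,5.4],[3.4,5.9,5.4],[3.4,5.9,5.4],[3.4,5.9,5.4],[0,0,0]]' --fingers '[1,1,1,1,1,1,1,1,1,1,1,1]'

```text
time: 26.7
eef_pos: [0.4536, 0.0747, 0.176]
eef_rot: [-0.002, 1.0, 0.004, -0.004]
ft_force: [1.2, -0.4, 0.7]
gripper_width: 0.0883
grip_force: 0.0
```

```bash
python3 - <<'E'
from st import *
plan([(s["eef_pos"],lean([-1,0.],0,-1))])
for n in("top","scene"):cv2.imwrite(f"pics/{n}7.png",robot.snapshot(n)[:,:,::-1])
a=np.hstack([cv2.imread("pics/top7.png")[150:270,340:460],cv2.imread("pics/scene7.png")[220:340,200:320]])
cv2.imwrite("pics/c7.png",cv2.resize(a,None,fx=3.3,fy=3.3,interpolation=cv2.INTER_CUBIC))
E
```

```text
26.7 [0.4536 0.0747 0.176 ] [ 0.4143  0.8545 -1.1861  2.0827  1.0045  0.961   0.235 ] [ 1.1643 -0.4061  0.6905] 0.08831335566578064
[[-1.     -0.0036 -0.0076]
 [-0.0036  1.      0.0071]
 [ 0.0076  0.0072 -0.9999]]
turn [ 0.4 -0.4  0.2] then shift [0. 0. 0.]
```

View pics/c7.png

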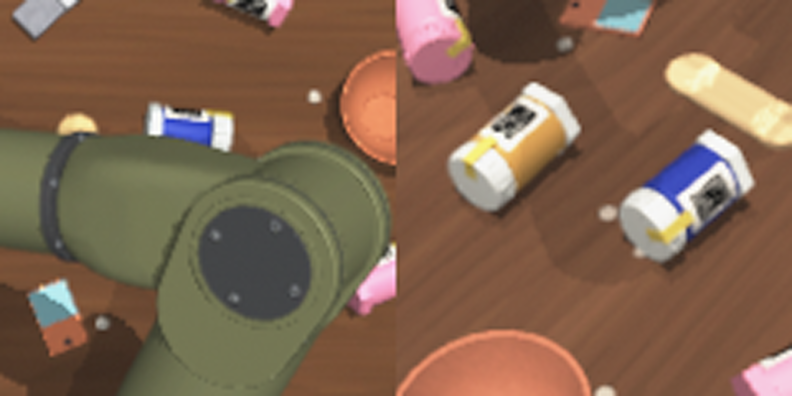

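drive_tool --linear '[[-1.5,-4.1,-0.75],[-1.5,-4.1,-0.75],[-1.5,-4.1,-0.75],[-1.5,-4.1,-0.75],[-1.5,-4.1,-0.75],[-1.5,-4.1,-0.75],[-1.5,-4.1,-0.75],[-1.5,-4.1,-0.75],[0,0,0],[0,0,0],[0,0,0],[0,0,0]]' --dr '[[0,0,0],[0,0,0],[0,0,0],[0,0,0],[0,0,0],[0,0,0],[0,0,0],[0,0,0],[0,0,9],[0,0,9],[0,0,9],[0,0,9]]' --fingers '[1,1,1,1,1,1,1,1,1,1,1,1]'

```text
time: 28.3
eef_pos: [0.5718, -0.2567, 0.2333]
eef_rot: [0.31, 0.951, -0.0, -0.004]
ft_force: [-0.7, 0.6, 1.0]
gripper_width: 0.0883
grip_force: 0.0
```

```bash
cat > bl.py <<'E'
from st import *
u=np.array([-.075,-.997]);u/=np.linalg.norm(u)
P=np.r_[np.array([.581,-.258])+.018*u,.027]
r=lean(u,18,1)
plan([(s["eef_pos"],r),(grasp(P,r,.12),r),(grasp(P,r),r)])
E
python3 bl.py
```

```text
28.3 [ 0.5718 -0.2567  0.2333] [ 0.8735  0.9066 -1.096   1.5328  0.8337  1.2349  0.5827] [-0.6604  0.5794  0.9711] 0.08828847133028994
[[-0.8083  0.5887 -0.0082]
 [ 0.5887  0.8083  0.0018]
 [ 0.0077 -0.0034 -1.    ]]
turn [-9.5 16.1 57.7] then shift [0. 0. 0.]
turn [0. 0. 0.] then shift [-8.15  0.92  8.95]
turn [0. 0. 0.] then shift [ 0.  0. 12.]
```

drive_tool --linear '[[0,0,0],[0,0,0],[0,0,0],[0,0,0],[0,0,0],[0,0,0],[0,0,0],[0,0,0],[-2,0.2,2.2],[-2,0.2,2.2],[-2,0.2,2.2],[-2,0.2,2.2]]' --dr '[[-1.2,2,7.2],[-1.2,2,7.2],[-1.2,2,7.2],[-1.2,2,7.2],[-1.2,2,7.2],[-1.2,2,7.2],[-1.2,2,7.2],[-1.2,2,7.2],[0,0,0],[0,0,0],[0,0,0],[0,0,0]]' --fingers '[1,1,1,1,1,1,1,1,1,1,1,1]'

```text
time: 29.8
eef_pos: [0.5765, -0.3065, 0.1243]
eef_rot: [0.722, 0.674, 0.115, -0.105]
ft_force: [-0.4, 0.7, 0.2]
gripper_width: 0.0881
grip_force: 0.0
```

```bash
python3 bl.py
```

```text
29.8 [ 0.5765 -0.3065  0.1243] [ 0.9624  1.0885 -0.9178  1.3942  0.5549  1.0745 -0.0081] [-0.3742  0.7036  0.2241] 0.08806968022672373
[[ 0.0655  0.9976  0.0241]
 [ 0.9492 -0.0697  0.3069]
 [ 0.3078  0.0028 -0.9514]]
turn [0.1 0.1 0.3] then shift [0. 0. 0.]
turn [0. 0. 0.] then shift [-0.09  0.08  0.11]
turn [0. 0. 0.] then shift [ 0.  0. 12.]
```

drive_tool --linear '[[0,0,3],[0,0,3],[0,0,3],[0,0,2.9],[0,0,0],[0,0,0],[0,0,0],[0,0,0],[0,0,0],[0,0,0],[0,0,0]]' --dr '[[0,0,0],[0,0,0],[0,0,0],[0,0,0],[0,0,0],[0,0,0],[0,0,0],[0,0,0],[0,0,0],[0,0,0],[0,0,0]]' --fingers '[1,1,1,1,1,0,0,0,0,0,0]'

```text
time: 31.18
eef_pos: [0.5811, -0.27, 0.0132]
eef_rot: [0.723, 0.673, 0.115, -0.105]
ft_force: [-0.6, -1.3, 6.2]
gripper_width: 0.0533
grip_force: 34.9
```

drive_tool --linear '[[0,0,-3],[0,0,-4],[0,0,-4],[0,0,-4],[0,0,0],[0,0,0],[0,0,0],[0,0,0],[0,0,0],[0,0,0],[0,0,0],[0,0,0]]' --dr '[[0,0,0],[0,0,0],[0,0,0],[0,0,0],[0,-9,0],[0,-9,0],[0,0,-10],[0,0,-10],[0,0,-10],[0,0,-10],[0,0,-10],[0,0,-10]]' --fingers '[0,0,0,0,0,0,0,0,0,0,0,0]'

```text
time: 32.67
eef_pos: [0.5764, -0.3152, 0.1542]
eef_rot: [0.29, 0.957, -0.001, 0.0]
ft_force: [-0.8, 1.1, -2.1]
gripper_width: 0.0532
grip_force: 34.9
```

```bash
cat > bu.py <<'E'
from st import *
f=np.radians(-34.3);u=[np.cos(f),np.sin(f)]
q=lean(u,18,1)*R.from_euler("y",-90,degrees=True)
P=np.array([.64,-.24,.066])
plan([(s["eef_pos"],q),(grasp(P,q)+[0,0,.09],q),(grasp(P,q),q)])
E
python3 bu.py
```

```text
32.675 [ 0.5764 -0.3152  0.1542] [ 0.8997  1.0087 -0.9975  1.5153  0.9074  1.1283  0.6911] [-0.8194  1.067  -2.1352] 0.05323199406869301
[[-0.8319  0.555   0.    ]
 [ 0.555   0.8319 -0.0017]
 [-0.0009 -0.0014 -1.    ]]
turn [  0.3 -71.9   0.6] then shift [0. 0. 0.]
turn [0. 0. 0.] then shift [-0.49  9.8   2.82]
turn [0. 0. 0.] then shift [ 8.56 -0.    2.78]
```

drive_tool --linear '[[-0.3,3.4,-0.5],[-0.3,3.4,-0.5],[-0.3,3.4,-0.5],[0,0,0],[0,0,0],[0,0,0],[0,0,0],[0,0,0],[0,0,0],[0,0,0],[0,0,0],[0,0,0]]' --dr '[[0,0,0],[0,0,0],[0,0,0],[0,-6,0],[0,-6,0],[0,-6,0],[0,-6,0],[0,-6,0],[0,-6,0],[0,-6,0],[0,-6,0],[0,-6,0]]' --fingers '[0,0,0,0,0,0,0,0,0,0,0,0]'

```text
time: 34.17
eef_pos: [0.641, -0.2356, 0.1696]
eef_rot: [0.261, 0.851, -0.134, 0.436]
ft_force: [-0.5, -0.8, -2.3]
gripper_width: 0.0535
grip_force: 34.9
```

```bash
python3 bu.py
```

```text
34.175 [ 0.641  -0.2356  0.1696] [ 0.547   0.9855 -0.754   2.2554  2.3705  1.282  -0.9977] [-0.4904 -0.782  -2.3463] 0.053461794309551613
[[-0.4846  0.5599  0.6721]
 [ 0.3272  0.8286 -0.4543]
 [-0.8113 -0.0003 -0.5847]]
turn [  0.2 -17.8   0.1] then shift [0. 0. 0.]
turn [0. 0. 0.] then shift [ 1.24 -0.42  2.48]
turn [0. 0. 0.] then shift [ 8.56 -0.    2.78]
```

drive_tool --linear '[[0,0,0],[0,0,0],[0,0,0],[0,0,0],[0.3,-0.1,0.6],[0.3,-0.1,0.6],[0.3,-0.1,0.6],[0.3,-0.1,0.6],[2,0,0.65],[2,0,0.65],[1,0,0.32],[0,0,0]]' --dr '[[0,-4.5,0],[0,-4.5,0],[0,-4.5,0],[0,-4.5,0],[0,0,0],[0,0,0],[0,0,0],[0,0,0],[0,0,0],[0,0,0],[0,0,0],[0,0,0]]' --fingers '[0,0,0,0,0,0,0,0,0,0,0,0]'

```text
time: 35.67
eef_pos: [0.6553, -0.2503, 0.0984]
eef_rot: [0.237, 0.773, -0.173, 0.563]
ft_force: [0.4, -0.4, -2.1]
gripper_width: 0.0533
grip_force: 34.9
```

```bash
python3 bu.py
```

```text
35.675 [ 0.6553 -0.2503  0.0984] [ 0.4546  1.3312 -0.5852  2.2573  2.7156  1.8284 -1.1904] [ 0.4444 -0.4355 -2.1143] 0.05329866103536111
[[-0.2546  0.5607  0.7879]
 [ 0.1712  0.8281 -0.5339]
 [-0.9518 -0.001  -0.3068]]
turn [0.2 0.1 0.1] then shift [0. 0. 0.]
turn [0. 0. 0.] then shift [-4.91 -0.01 -1.63]
turn [0. 0. 0.] then shift [ 8.56 -0.    2.78]
```

drive_tool --linear '[[1.5,0,0.48],[1,0,0.32],[0.5,0,0.16],[0.3,0,0.1],[0,0,0],[0,0,0]]' --dr '[[0,0,0],[0,0,0],[0,0,0],[0,0,0],[0,0,0],[0,0,0]]' --fingers '[0,0,0,0,0,0]'

```text
time: 36.42
eef_pos: [0.6555, -0.2501, 0.0645]
eef_rot: [0.237, 0.773, -0.173, 0.563]
ft_force: [-0.1, 0.0, -2.3]
gripper_width: 0.0531
grip_force: 34.9
```

drive_tool --linear '[[0.25,0,0.08],[0,0,0],[0,0,0]]' --dr '[[0,0,0],[0,0,0],[0,0,0]]' --fingers '[0,0,0]'

```text
time: 36.8
eef_pos: [0.6554, -0.2502, 0.0616]
eef_rot: [0.237, 0.773, -0.173, 0.563]
ft_force: [-0.6, -0.4, -2.3]
gripper_width: 0.0536
grip_force: 34.9
```

drive_tool --linear '[[0.25,0,0.08],[0,0,0],[0.2,0,0.07],[0,0,0],[0,0,0]]' --dr '[[0,0,0],[0,0,0],[0,0,0],[0,0,0],[0,0,0]]' --fingers '[0,0,0,0,0]'

```text
time: 37.42
eef_pos: [0.6565, -0.2505, 0.0607]
eef_rot: [0.236, 0.77, -0.174, 0.566]
ft_force: [-5.3, 2.5, 11.5]
gripper_width: 0.0535
grip_force: 34.8
```

```bash
python3 - <<'E'
from st import *
a=np.hstack([robot.snapshot("top")[130:250,340:460],robot.snapshot("scene")[180:300,240:360]])
cv2.imwrite("pics/c8.png",cv2.resize(a[:,:,::-1],None,fx=3.3,fy=3.3,interpolation=cv2.INTER_CUBIC))
E
```

```text
37.425 [ 0.6565 -0.2505  0.0607] [ 0.4478  1.4109 -0.5544  2.2121  2.7643  1.8599 -1.2011] [-5.3308  2.536  11.515 ] 0.053469696393145597
[[-0.2469  0.5605  0.7905]
 [ 0.1674  0.8281 -0.5349]
 [-0.9545  0.0003 -0.2983]]
```

View pics/c8.png

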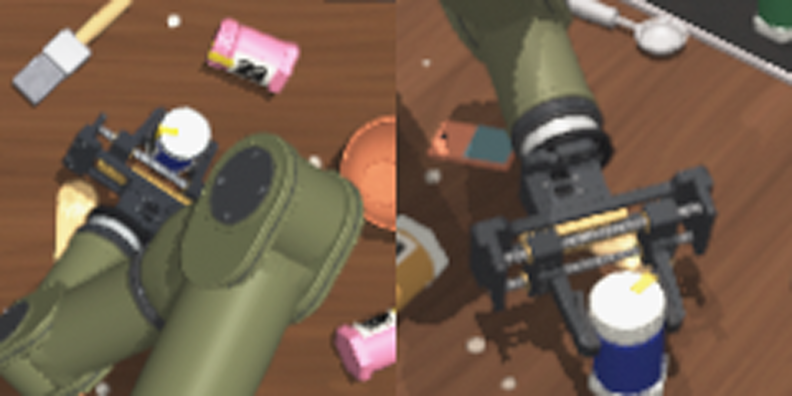

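Blue is upright with its tape pointing left (+y, toward the reader) as predicted. I'll release it, back off and regrasp from above.

drive_tool --linear '[[-0.1,0,0],[0,0,0],[0,0,0],[0,0,0],[0,0,0],[0,0,-2],[0,0,-2.5],[0,0,-2.5],[0,0,-2.5],[-2,0,-2.5],[-3,0,-1],[-3,0,-1]]' --dr '[[0,0,0],[0,0,0],[0,0,0],[0,0,0],[0,0,0],[0,0,0],[0,0,0],[0,0,0],[0,0,0],[0,0,0],[0,0,0],[0,0,0]]' --fingers '[0.7,0.7,0.8,0.8,0.9,0.9,0.9,0.9,0.9,0.9,0.9,0.9]'

```text
time: 39.02
eef_pos: [0.5788, -0.189, 0.1739]
eef_rot: [0.236, 0.774, -0.174, 0.562]
ft_force: [-0.6, 0.1, -0.9]
gripper_width: 0.0795
grip_force: 0.0
```

```bash
python3 - <<'E'
from st import *
X=np.array([.0757,.9971,0]); row=np.array([.9971,-.0757,0])
q0=lean([-1,0],0,-1)
plan([(s["eef_pos"],tool([0,0,-1],row)),]);plan([(s["eef_pos"],tool([0,0,-1],-row))])
im=robot.snapshot("top");cv2.imwrite("pics/top9.png",im[:,:,::-1])
a=im[140:215,350:450];cv2.imwrite("pics/c9.png",cv2.resize(a[:,:,::-1],None,fx=6,fy=6,interpolation=cv2.INTER_CUBIC))
E
```

```text
39.025 [ 0.5788 -0.189   0.1739] [ 0.2935  1.2593 -0.6766  2.5591  2.4107  2.0888 -1.4161] [-0.6237  0.1002 -0.8565] 0.07953534818910135
[[-0.2576  0.5613  0.7865]
 [ 0.1701  0.8276 -0.535 ]
 [-0.9512 -0.004  -0.3086]]
turn [37.5 65.  51.9] then shift [0. 0. 0.]
turn [ -73.6   42.4 -101. ] then shift [0. 0. 0.]
```

View pics/c9.png

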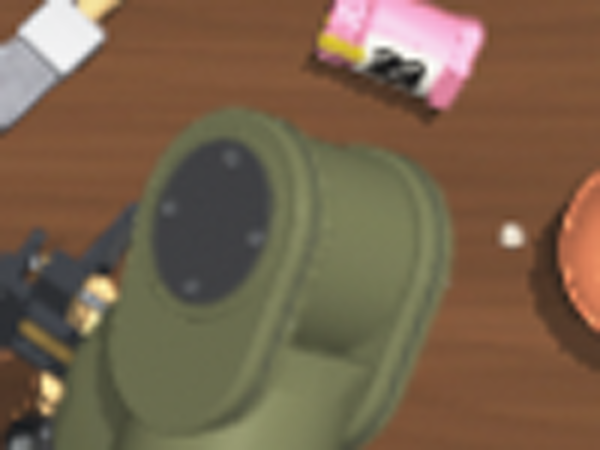

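The arm hides the jar here, so I'll turn the tool down and check blue by image code.

drive_tool --linear '[[-1.5,0,-0.5],[0,0,0],[0,0,0],[0,0,0],[0,0,0],[0,0,0],[0,0,0],[0,0,0],[0,0,0],[0,0,0],[0,0,0],[0,0,0]]' --dr '[[0,0,0],[3.75,6.5,5.2],[3.75,6.5,5.2],[3.75,6.5,5.2],[3.75,6.5,5.2],[3.75,6.5,5.2],[3.75,6.5,5.2],[3.75,6.5,5.2],[3.75,6.5,5.2],[3.75,6.5,5.2],[3.75,6.5,5.2],[0,0,0]]' --fingers '[1,1,1,1,1,1,1,1,1,1,1,1]'

```text
time: 40.58
eef_pos: [0.5802, -0.1934, 0.1872]
eef_rot: [0.737, 0.676, -0.0, -0.0]
ft_force: [-0.5, 0.2, -0.2]
gripper_width: 0.0882
grip_force: 0.0
```

```bash
cat > lid.py <<'E'
from st import *
def lid(n,guess,z=.09,rad=14,save=None):
    """white lid disc near a guessed world xy: centre and direction to yellow tape, on the lid's plane"""
    im=robot.snapshot(n); g=proj(n,[*guess,z])[0]
    h=cv2.cvtColor(im,cv2.COLOR_RGB2HSV).astype(int); yy,xx=np.mgrid[:im.shape[0],:im.shape[1]]
    near=np.hypot(xx-g[0],yy-g[1])<rad
    Y=near&(h[...,0]>20)&(h[...,0]<35)&(h[...,1]>130)&(h[...,2]>150)
    W=near&(((h[...,1]<40)&(h[...,2]>185)))
    c=ray(n,(xx[W|Y].mean(),yy[W|Y].mean()),z); y=ray(n,(xx[Y].mean(),yy[Y].mean()),z)
    print(n,"guess px",g,"white",W.sum(),"yellow",Y.sum(),"centre",c,"tape az",np.degrees(np.arctan2(*(y-c)[1::-1])))
    if save: cv2.imwrite(save,im[:,:,::-1])
E
python3 - <<'E'
from lid import *
lid("top",(.6415,-.2403),save="pics/top10.png")
lid("scene",(.6415,-.2403),save="pics/scene10.png",rad=18)
q=tool([0,0,-1],[.9971,-.0757,0])
P=[.6415,-.2403,.078]
plan([(s["eef_pos"],q),(np.array(P)+[0,0,.06],q),(grasp(P,q),q)])
E
```

```text
40.575 [ 0.5802 -0.1934  0.1872] [ 0.8348  1.0304 -1.2584  1.6319  1.0229  1.2724 -0.7127] [-0.4794  0.1758 -0.1553] 0.08821366076827686
[[ 0.0872  0.9962 -0.0006]
 [ 0.9962 -0.0872  0.    ]
 [-0.     -0.0006 -1.    ]]
top guess px [394.5909 170.3389] white 0 yellow 0 centre [nan nan nan] tape az nan
scene guess px [309.3888 268.0576] white 301 yellow 15 centre [ 0.6459 -0.2433  0.09  ] tape az 87.72022524980007
turn [-0.   0.  -0.2] then shift [-0.32  0.1   0.08]
turn [0. 0. 0.] then shift [-4.22  6.46  4.92]
turn [0. 0. 0.] then shift [0.  0.  7.9]lid.py:9: RuntimeWarning: Mean of empty slice.
  c=ray(n,(xx[W|Y].mean(),yy[W|Y].mean()),z); y=ray(n,(xx[Y].mean(),yy[Y].mean()),z)
  ret = ret.dtype.type(ret / rcount)
```

drive_tool --linear '[[-1.1,1.7,0],[-1.1,1.7,0],[-1.1,1.7,0],[-1.0,1.6,0],[0,0,0],[0,0,3],[0,0,3],[0,0,3],[0,0,2.5],[0,0,1.3],[0,0,0],[0,0,0]]' --dr '[[0,0,0],[0,0,0],[0,0,0],[0,0,0],[0,0,0],[0,0,0],[0,0,0],[0,0,0],[0,0,0],[0,0,0],[0,0,0],[0,0,0]]' --fingers '[1,1,1,1,1,1,1,1,1,1,1,1]'

```text
time: 42.18
eef_pos: [0.6445, -0.2385, 0.0618]
eef_rot: [0.735, 0.678, 0.001, 0.0]
ft_force: [-0.9, 0.4, 0.4]
gripper_width: 0.0881
grip_force: 0.0
```

drive_tool --linear '[[0,0,0],[0,0,0],[0,0,0],[0,0,0],[0,0,0],[0,0,-3],[0,0,-4],[0,0,-4],[0,0,-4],[0,0,0]]' --dr '[[0,0,0],[0,0,0],[0,0,0],[0,0,0],[0,0,0],[0,0,0],[0,0,0],[0,0,0],[0,0,0],[0,0,0]]' --fingers '[0,0,0,0,0,0,0,0,0,0]'

```text
time: 43.42
eef_pos: [0.6455, -0.2379, 0.2161]
eef_rot: [0.735, 0.678, 0.003, 0.002]
ft_force: [0.3, 0.7, -1.8]
gripper_width: 0.0534
grip_force: 35.0
```

```bash
python3 - <<'E'
from lid import *
q=tool([0,0,-1],[.9971,-.0757,0])
for P in([.6167,.1904,.09],[.4173,.2056,.09]): plan([(s["eef_pos"],q),(np.array(P)+[0,0,.1],q),(grasp(P,q),q)])
lid("top",(.518,.198),z=.102,rad=12)
E
```

```text
43.425 [ 0.6455 -0.2379  0.2161] [ 0.7956  1.0617 -1.2507  1.3579  1.0005  1.3968 -0.5106] [ 0.2638  0.7204 -1.833 ] 0.05344376062369594
[[ 0.0809  0.9967  0.008 ]
 [ 0.9967 -0.0809  0.001 ]
 [ 0.0016  0.0079 -1.    ]]
turn [ 0.5 -0.1 -0.3] then shift [0. 0. 0.]
turn [0. 0. 0.] then shift [42.49 -6.11  2.61]
turn [0. 0. 0.] then shift [ 0.   0.  11.9]
turn [ 0.5 -0.1 -0.3] then shift [0. 0. 0.]
turn [0. 0. 0.] then shift [ 42.49 -26.11   2.61]
turn [0. 0. 0.] then shift [ 0.   0.  11.9]
top guess px [270.3379 203.0864] white 182 yellow 12 centre [0.5146 0.1994 0.102 ] tape az 82.7925476747852
```

drive_tool --linear '[[4.2,-0.6,0],[4.2,-0.6,0],[4.2,-0.6,0],[4.2,-0.6,0],[4.2,-0.6,0],[4.2,-0.6,0],[4.2,-0.6,0],[4.2,-0.6,0],[4.2,-0.6,0],[4.2,-0.6,0],[0,0,0],[0,0,0]]' --dr '[[0,0,0],[0,0,0],[0,0,0],[0,0,0],[0,0,0],[0,0,0],[0,0,0],[0,0,0],[0,0,0],[0,0,0],[0,0,0],[0,0,0]]' --fingers '[0,0,0,0,0,0,0,0,0,0,0,0]'

```text
time: 44.98
eef_pos: [0.6175, 0.1834, 0.2097]
eef_rot: [0.735, 0.678, -0.001, 0.0]
ft_force: [0.1, -1.0, -1.7]
gripper_width: 0.0532
grip_force: 35.0
```

```bash
python3 - <<'E'
from lid import *
q=tool([0,0,-1],[.9971,-.0757,0])
plan([(s["eef_pos"],q),([.6167,.1904,s["eef_pos"][2]],q),([.6167,.1904,.074],q)])
E
```

```text
44.975 [0.6175 0.1834 0.2097] [ 0.1838  1.0076 -1.2104  1.5056  0.961   1.3066 -1.2138] [ 0.1447 -1.004  -1.6803] 0.053164431021881696
[[ 0.0813  0.9967 -0.0012]
 [ 0.9967 -0.0813 -0.0013]
 [-0.0014 -0.001  -1.    ]]
turn [-0.1  0.1 -0.3] then shift [0. 0. 0.]
turn [0. 0. 0.] then shift [ 0.7  -0.14  0.  ]
turn [0. 0. 0.] then shift [ 0.    0.   13.57]
```

drive_tool --linear '[[0.7,-0.1,0],[0,0,3],[0,0,3],[0,0,3],[0,0,2.4],[0,0,1.2],[0,0,0.6],[0,0,0],[0,0,0]]' --dr '[[0,0,-0.3],[0,0,0],[0,0,0],[0,0,0],[0,0,0],[0,0,0],[0,0,0],[0,0,0],[0,0,0]]' --fingers '[0,0,0,0,0,0,0,0,0]'

```text
time: 46.1
eef_pos: [0.6181, 0.1922, 0.0801]
eef_rot: [0.734, 0.68, 0.001, -0.0]
ft_force: [0.1, -0.5, -2.5]
gripper_width: 0.0532
grip_force: 35.0
```

```bash
python3 - <<'E'
from lid import *
E
```

```text
46.1 [0.6181 0.1922 0.0801] [ 0.1443  1.1631 -1.1123  1.5841  1.1288  1.144  -1.3232] [ 0.1079 -0.4818 -2.5124] 0.05316714083901771
[[ 0.0762  0.9971  0.002 ]
 [ 0.9971 -0.0762  0.002 ]
 [ 0.0022  0.0019 -1.    ]]
```

drive_tool --linear '[[-0.15,0,0.3],[0,0,0.2],[0,0,0],[0,0,0]]' --dr '[[0,0,0],[0,0,0],[0,0,0],[0,0,0]]' --fingers '[0,0,0,0]'

```text
time: 46.6
eef_pos: [0.6175, 0.1903, 0.0741]
eef_rot: [0.734, 0.68, 0.001, -0.0]
ft_force: [0.8, -0.0, -3.0]
gripper_width: 0.0532
grip_force: 35.0
```

drive_tool --linear '[[0,0,0.2],[0,0,0],[0,0,0]]' --dr '[[0,0,0],[0,0,0],[0,0,0]]' --fingers '[0,0,0]'

```text
time: 46.98
eef_pos: [0.6177, 0.1907, 0.0728]
eef_rot: [0.734, 0.68, 0.001, -0.0]
ft_force: [-1.2, -0.3, 5.0]
gripper_width: 0.0532
grip_force: 35.0
```

Contact. I'll release with a partial opening and rise straight up.

drive_tool --linear '[[0,0,-0.1],[0,0,0],[0,0,0],[0,0,0],[0,0,-2],[0,0,-4],[0,0,-5],[0,0,-5],[0,0,0]]' --dr '[[0,0,0],[0,0,0],[0,0,0],[0,0,0],[0,0,0],[0,0,0],[0,0,0],[0,0,0],[0,0,0]]' --fingers '[0.75,0.75,0.75,0.75,0.75,0.75,0.75,1,1]'

```text
time: 48.1
eef_pos: [0.6186, 0.1927, 0.2394]
eef_rot: [0.733, 0.68, 0.005, 0.0]
ft_force: [0.8, -0.8, -0.3]
gripper_width: 0.0832
grip_force: 0.0
```

drive_tool --linear '[[-4.2,-1.5,0],[-4.2,-1.5,0],[-4.2,-1.5,0],[-4.2,-1.5,0],[-4.2,-1.5,0],[-4.2,-1.5,0],[-4.2,-1.5,0],[-4.2,-1.5,0],[-4.2,-1.5,0],[-4.2,-1.5,0],[0,0,0],[0,0,0]]' --dr '[[0,0,0],[0,0,0],[0,0,0],[0,0,0],[0,0,0],[0,0,0],[0,0,0],[0,0,0],[0,0,0],[0,0,0],[0,0,0],[0,0,0]]' --fingers '[1,1,1,1,1,1,1,1,1,1,1,1]'

```text
time: 49.6
eef_pos: [0.436, -0.2167, 0.2328]
eef_rot: [0.733, 0.68, 0.001, -0.0]
ft_force: [0.1, 0.8, 0.4]
gripper_width: 0.0879
grip_force: 0.0
```

```bash
python3 - <<'E'
from lid import *
lid("top",(.518,.198),z=.102,rad=12)
lid("top",(.6175,.1905),z=.102,rad=12)
im=robot.snapshot("top"); sc=robot.snapshot("scene")
cv2.imwrite("pics/top11.png",im[:,:,::-1]);cv2.imwrite("pics/scene11.png",sc[:,:,::-1])
# ochre pixels now vs start
for n,i in(("top",im),("scene",sc)):
  for t,j in((0,cv2.imread(f"pics/{n}0.png")[:,:,::-1]),(1,i)):
    h=cv2.cvtColor(np.ascontiguousarray(j),cv2.COLOR_RGB2HSV).astype(int)
    m=(h[...,0]>12)&(h[...,0]<22)&(h[...,1]>150)&(h[...,2]>170)
    g=proj(n,[.436,-.288,.04])[0];yy,xx=np.mgrid[:400,:640];m&=np.hypot(xx-g[0],yy-g[1])<30
    print(n,t,m.sum(),xx[m].mean() if m.any() else 0,yy[m].mean() if m.any() else 0)
E
```

```text
49.6 [ 0.436  -0.2167  0.2328] [ 1.1028  0.8775 -1.383   1.9511  0.9496  1.1892 -0.7326] [0.0971 0.7988 0.4257] 0.08787120118745535
[[ 0.0755  0.9971  0.0012]
 [ 0.9971 -0.0755  0.0017]
 [ 0.0018  0.0011 -1.    ]]
top guess px [270.3379 203.0864] white 182 yellow 12 centre [0.5146 0.1994 0.102 ] tape az 82.7925476747852
top guess px [273.2962 175.2189] white 168 yellow 8 centre [0.6169 0.1858 0.102 ] tape az 82.96729780687149
top 0 55 407.6181818181818 230.8909090909091
top 1 9 412.77777777777777 233.44444444444446
scene 0 95 241.58947368421053 264.4736842105263
scene 1 101 241.7128712871287 263.990099009901
```

```bash
sed -e 's/-.075,-.997/.036,-.999/; s/.581,-.258/.4362,-.2884/; s/.018\*u/.022*u/' bl.py > oc.py; python3 oc.py
```

```text
49.8 [ 0.4364 -0.2161  0.2328] [ 1.101   0.8775 -1.3829  1.9509  0.9499  1.1895 -0.7324] [-0.2213  0.7119 -0.0009] 0.08814448008743783
[[ 0.0737  0.9973  0.0013]
 [ 0.9973 -0.0737  0.0013]
 [ 0.0014  0.0012 -1.    ]]
turn [ 1.1 17.9 -6.2] then shift [0. 0. 0.]
turn [0. 0. 0.] then shift [-15.33  -0.28   6.56]
turn [0. 0. 0.] then shift [ 0.  0. 12.]
```

drive_tool --linear '[[0,0,0],[0,0,0],[0,0,0],[-3,0,1.3],[-3,0,1.3],[-3,0,1.3],[-3,0,1.3],[-3,-0.2,1.3],[0,0,0],[0,0,0]]' --dr '[[0.4,6,-2],[0.4,6,-2],[0.4,6,-2],[0,0,0],[0,0,0],[0,0,0],[0,0,0],[0,0,0],[0,0,0],[0,0,0]]' --fingers '[1,1,1,1,1,1,1,1,1,1]'

```text
time: 51.05
eef_pos: [0.438, -0.338, 0.1253]
eef_rot: [0.687, 0.709, 0.109, -0.114]
ft_force: [0.5, 0.6, 0.5]
gripper_width: 0.0881
grip_force: 0.0
```

```bash
python3 oc.py
```

```text
51.05 [ 0.438  -0.338   0.1253] [ 1.2975  1.2016 -1.3144  1.6462  0.8821  1.252  -0.1246] [0.5001 0.5918 0.4543] 0.0880908452409881
[[-0.0301  0.9995 -0.012 ]
 [ 0.9498  0.0324  0.3112]
 [ 0.3114 -0.002  -0.9503]]
turn [-0.  -0.1 -0.2] then shift [0. 0. 0.]
turn [0. 0. 0.] then shift [-0.41 -0.    0.1 ]
turn [0. 0. 0.] then shift [ 0.  0. 12.]
```

drive_tool --linear '[[-0.4,0,3],[0,0,3],[0,0,3],[0,0,2.8],[0,0,0],[0,0,0],[0,0,0],[0,0,0],[0,0,0],[0,0,0],[0,0,0]]' --dr '[[0,0,0],[0,0,0],[0,0,0],[0,0,0],[0,0,0],[0,0,0],[0,0,0],[0,0,0],[0,0,0],[0,0,0],[0,0,0]]' --fingers '[1,1,1,1,1,0,0,0,0,0,0]'

```text
time: 52.42
eef_pos: [0.4368, -0.3074, 0.0116]
eef_rot: [0.688, 0.708, 0.109, -0.113]
ft_force: [0.6, -2.3, 6.1]
gripper_width: 0.0535
grip_force: 34.4
```

drive_tool --linear '[[0,0,-3],[0,0,-4],[0,0,-4],[0,0,-4],[0,0,0],[0,0,0],[0,0,0],[0,0,0],[0,0,0],[0,0,0],[0,0,0],[0,0,0]]' --dr '[[0,0,0],[0,0,0],[0,0,0],[0,0,0],[0,-9,0],[0,-9,0],[0,0,-9],[0,0,-9],[0,0,-9],[0,0,-9],[0,0,-9],[0,0,-9]]' --fingers '[0,0,0,0,0,0,0,0,0,0,0,0]'

```text
time: 53.92
eef_pos: [0.4362, -0.3532, 0.1521]
eef_rot: [0.292, 0.956, 0.0, -0.004]
ft_force: [-0.1, -0.0, -2.6]
gripper_width: 0.0537
grip_force: 34.6
```

```bash
python3 bu.py; python3 -c "
from h import *
plan([([.641,-.236,.17],None)])"
```

```text
53.925 [ 0.4362 -0.3532  0.1521] [ 1.2496  1.1098 -1.37    1.8069  1.1467  1.2947  0.5302] [-0.1343 -0.0089 -2.5626] 0.05368355681993536
[[-0.8296  0.5582 -0.007 ]
 [ 0.5582  0.8297  0.0022]
 [ 0.007  -0.0021 -1.    ]]
turn [  0.1 -72.4   0.4] then shift [0. 0. 0.]
turn [0. 0. 0.] then shift [-3.6  20.83 11.73]
turn [0. 0. 0.] then shift [ 8.56 -0.    2.78]
turn [0. 0. 0.] then shift [-10.44  21.15  -1.91]
```

drive_tool --linear '[[-1.74,3.53,-0.5],[-1.74,3.53,-0.5],[-1.74,3.53,-0.5],[-1.74,3.53,-0.5],[-1.74,3.53,0],[-1.74,3.53,0],[0,0,0],[0,0,0],[0,0,0],[0,0,0],[0,0,0],[0,0,0]]' --dr '[[0,0,0],[0,0,0],[0,0,0],[0,0,0],[0,0,0],[0,0,0],[0,-6,0],[0,-6,0],[0,-6,0],[0,-6,0],[0,-6,0],[0,-6,0]]' --fingers '[0,0,0,0,0,0,0,0,0,0,0,0]'

```text
time: 55.42
eef_pos: [0.6417, -0.2375, 0.1716]
eef_rot: [0.28, 0.909, -0.092, 0.294]
ft_force: [-0.4, -0.5, -3.6]
gripper_width: 0.0533
grip_force: 34.6
```

drive_tool --linear '[[0,0,0],[0,0,0],[0,0,0],[0,0,0],[0,0,0],[0,0,0],[0,0,0],[0,0,0]]' --dr '[[0,-5.5,0],[0,-5.5,0],[0,-5.5,0],[0,-5.5,0],[0,-5.5,0],[0,-5.5,0],[0,0,0],[0,0,0]]' --fingers '[0,0,0,0,0,0,0,0]'

```text
time: 56.42
eef_pos: [0.6431, -0.2372, 0.1724]
eef_rot: [0.243, 0.789, -0.167, 0.539]
ft_force: [0.5, 0.3, -2.9]
gripper_width: 0.0533
grip_force: 34.6
```

```bash
python3 bu.py
```

```text
56.425 [ 0.6431 -0.2372  0.1724] [ 0.6163  1.2647 -0.9782  2.3354  2.5804  1.8503 -0.8847] [ 0.5044  0.2723 -2.9188] 0.05330822865504453
[[-0.3015  0.5632  0.7693]
 [ 0.2041  0.8263 -0.5249]
 [-0.9314 -0.0012 -0.3641]]
turn [-0.  -3.4  0.1] then shift [0. 0. 0.]
turn [0. 0. 0.] then shift [ 1.59 -0.41  2.31]
turn [0. 0. 0.] then shift [ 8.56 -0.    2.78]
```

drive_tool --linear '[[0,0,0],[0,0,0],[0.8,-0.2,1.1],[0.8,-0.2,1.2],[2,0,0.65],[2,0,0.65],[2,0,0.65],[1.5,0,0.48],[0.7,0,0.22],[0,0,0],[0,0,0]]' --dr '[[0,-1.7,0],[0,-1.7,0],[0,0,0],[0,0,0],[0,0,0],[0,0,0],[0,0,0],[0,0,0],[0,0,0],[0,0,0],[0,0,0]]' --fingers '[0,0,0,0,0,0,0,0,0,0,0]'

```text
time: 57.8
eef_pos: [0.6555, -0.2502, 0.0651]
eef_rot: [0.238, 0.772, -0.174, 0.563]
ft_force: [1.0, 0.4, -2.8]
gripper_width: 0.0535
grip_force: 34.6
```

drive_tool --linear '[[0.2,0,0.06],[0,0,0],[0,0,0]]' --dr '[[0,0,0],[0,0,0],[0,0,0]]' --fingers '[0,0,0]'

```text
time: 58.18
eef_pos: [0.6552, -0.2502, 0.0625]
eef_rot: [0.238, 0.772, -0.174, 0.563]
ft_force: [0.1, 0.1, -3.2]
gripper_width: 0.0535
grip_force: 34.6
```

drive_tool --linear '[[0.2,0,0.06],[0,0,0],[0,0,0]]' --dr '[[0,0,0],[0,0,0],[0,0,0]]' --fingers '[0,0,0]'

```text
time: 58.55
eef_pos: [0.6556, -0.2503, 0.0613]
eef_rot: [0.238, 0.771, -0.174, 0.564]
ft_force: [0.3, 0.3, 3.1]
gripper_width: 0.0533
grip_force: 34.5
```

drive_tool --linear '[[0.15,0,0.05],[0,0,0],[0,0,0]]' --dr '[[0,0,0],[0,0,0],[0,0,0]]' --fingers '[0,0,0]'

```text
time: 58.92
eef_pos: [0.6561, -0.2505, 0.0611]
eef_rot: [0.238, 0.77, -0.174, 0.565]
ft_force: [0.1, 0.5, 7.5]
gripper_width: 0.0532
grip_force: 34.3
```

drive_tool --linear '[[-0.1,0,0],[0,0,0],[0,0,0],[0,0,0],[0,0,0],[0,0,-2],[0,0,-2.5],[0,0,-2.5],[0,0,-2.5],[-2,0,-2.5],[-3,0,-1],[-3,0,-1]]' --dr '[[0,0,0],[0,0,0],[0,0,0],[0,0,0],[0,0,0],[0,0,0],[0,0,0],[0,0,0],[0,0,0],[0,0,0],[0,0,0],[0,0,0]]' --fingers '[0.7,0.7,0.8,0.8,0.9,0.9,0.9,0.9,0.9,0.9,0.9,0.9]'

```text
time: 60.42
eef_pos: [0.5787, -0.1897, 0.1722]
eef_rot: [0.236, 0.775, -0.173, 0.56]
ft_force: [1.2, 0.2, -0.3]
gripper_width: 0.0793
grip_force: 0.0
```

drive_tool --linear '[[-1.5,0,-0.5],[0,0,0],[0,0,0],[0,0,0],[0,0,0],[0,0,0],[0,0,0],[0,0,0],[0,0,0],[0,0,0],[0,0,0],[0,0,0]]' --dr '[[0,0,0],[0,7.2,0],[0,7.2,0],[0,7.2,0],[0,7.2,0],[0,7.2,0],[0,7.2,0],[0,7.2,0],[0,7.2,0],[0,7.2,0],[0,7.2,0],[0,0,0]]' --fingers '[1,1,1,1,1,1,1,1,1,1,1,1]'

```text
time: 61.92
eef_pos: [0.5803, -0.1936, 0.1856]
eef_rot: [0.297, 0.955, -0.004, 0.003]
ft_force: [-0.2, -0.2, 0.5]
gripper_width: 0.0881
grip_force: 0.0
```

```bash
python3 - <<'E'
from lid import *
lid("scene",(.6415,-.2403),rad=18,save="pics/scene12.png")
lid("top",(.518,.198),z=.102,rad=12); lid("top",(.6175,.1905),z=.102,rad=12)
c,s_=np.cos(np.radians(55.7)),np.sin(np.radians(55.7))
q=tool([0,0,-1],[c,s_,0]); P=[.643,-.242,.0618]
plan([(s["eef_pos"],q),([P[0],P[1],s["eef_pos"][2]],q),(P,q)])
E
```

```text
61.925 [ 0.5803 -0.1936  0.1856] [ 0.7376  0.898  -0.9645  1.6443  0.8394  1.0596  0.4771] [-0.2014 -0.2269  0.4781] 0.0880886534592491
[[-0.8237  0.567   0.0032]
 [ 0.5669  0.8237 -0.0085]
 [-0.0074 -0.0052 -1.    ]]
scene guess px [309.3888 268.0576] white 287 yellow 19 centre [ 0.6474 -0.2433  0.09  ] tape az 145.66774746647016
top guess px [270.3379 203.0864] white 182 yellow 12 centre [0.5146 0.1994 0.102 ] tape az 82.7925476747852
top guess px [273.2962 175.2189] white 168 yellow 8 centre [0.6169 0.1858 0.102 ] tape az 82.96729780687149
turn [-0.4  0.4  0.1] then shift [-0.27 -0.07  0.05]
turn [0. 0. 0.] then shift [-7.91 -0.47  0.  ]
turn [0. 0. 0.] then shift [ 0.    0.   12.38]
```

drive_tool --linear '[[-2,-0.1,0],[-2,-0.1,0],[-2,-0.1,0],[-2,-0.1,0],[0,0,0],[0,0,3],[0,0,3],[0,0,3],[0,0,2.4],[0,0,1],[0,0,0],[0,0,0]]' --dr '[[-0.4,0.4,0],[0,0,0],[0,0,0],[0,0,0],[0,0,0],[0,0,0],[0,0,0],[0,0,0],[0,0,0],[0,0,0],[0,0,0],[0,0,0]]' --fingers '[1,1,1,1,1,1,1,1,1,1,1,1]'

```text
time: 63.58
eef_pos: [0.6442, -0.2404, 0.0638]
eef_rot: [0.295, 0.955, 0.001, 0.001]
ft_force: [0.0, 0.4, 0.7]
gripper_width: 0.0885
grip_force: 0.0
```

drive_tool --linear '[[0,0,0],[0,0,0],[0,0,0],[0,0,0],[0,0,0],[0,0,0]]' --dr '[[0,0,0],[0,0,0],[0,0,0],[0,0,0],[0,0,0],[0,0,0]]' --fingers '[0,0,0,0,0,0]'

```text
time: 64.32
eef_pos: [0.6439, -0.2399, 0.0629]
eef_rot: [0.295, 0.956, 0.001, 0.0]
ft_force: [0.7, 1.0, 1.5]
gripper_width: 0.0534
grip_force: 35.0
```

drive_tool --linear '[[0,0,-3],[0,0,-4],[0,0,-4],[0,0,-4],[0,0,0],[0,0,0],[0,0,0],[0,0,0],[0,0,0],[0,0,0],[0,0,0]]' --dr '[[0,0,0],[0,0,0],[0,0,0],[0,0,0],[0,0,10],[0,0,10],[0,0,10],[0,0,10],[0,0,10],[0,0,10],[0,0,0]]' --fingers '[0,0,0,0,0,0,0,0,0,0,0]'

```text
time: 65.7
eef_pos: [0.6424, -0.2412, 0.2118]
eef_rot: [0.733, 0.681, -0.001, -0.001]
ft_force: [-0.8, 0.1, -2.3]
gripper_width: 0.0534
grip_force: 35.0
```

```bash
cat > op.py <<'E'
from lid import *
q=tool([0,0,-1],[.9971,-.0757,0]); P=[.4173,.2056]
plan([(s["eef_pos"],q),([*P,s["eef_pos"][2]],q),([*P,.074],q)])
E
python3 op.py
```

```text
65.7 [ 0.6424 -0.2412  0.2118] [ 0.6357  0.8882 -0.7361  1.368   0.6171  1.1214 -0.2572] [-0.7703  0.0778 -2.2544] 0.05342614834654297
[[ 0.0735  0.9973 -0.002 ]
 [ 0.9973 -0.0735 -0.    ]
 [-0.0002 -0.0019 -1.    ]]
turn [-0.1  0.   0.1] then shift [0. 0. 0.]
turn [0. 0. 0.] then shift [ 42.84 -25.83   0.  ]
turn [0. 0. 0.] then shift [ 0.    0.   13.78]
```

drive_tool --linear '[[3.6,-2.2,0],[3.6,-2.2,0],[3.6,-2.2,0],[3.6,-2.2,0],[3.6,-2.2,0],[3.6,-2.2,0],[3.6,-2.1,0],[3.6,-2.1,0],[3.6,-2.1,0],[3.5,-2.1,0],[3.5,-2.1,0],[3.4,-2.1,0]]' --dr '[[0,0,0],[0,0,0],[0,0,0],[0,0,0],[0,0,0],[0,0,0],[0,0,0],[0,0,0],[0,0,0],[0,0,0],[0,0,0],[0,0,0]]' --fingers '[0,0,0,0,0,0,0,0,0,0,0,0]'

```text
time: 67.2
eef_pos: [0.4176, 0.2064, 0.2129]
eef_rot: [0.732, 0.681, 0.0, -0.0]
ft_force: [0.8, 0.0, -1.4]
gripper_width: 0.0535
grip_force: 35.0
```

drive_tool --linear '[[0,0,0],[0,0,0]]' --dr '[[0,0,0],[0,0,0]]' --fingers '[0,0]'

```text
time: 67.45
eef_pos: [0.4184, 0.2045, 0.2127]
eef_rot: [0.733, 0.681, -0.0, 0.0]
ft_force: [0.8, -0.4, -2.1]
gripper_width: 0.0535
grip_force: 35.0
```

```bash
python3 op.py
```

```text
67.45 [0.4184 0.2045 0.2127] [-0.1045  0.604  -0.7071  2.0443  0.6037  0.7086 -1.2735] [ 0.8288 -0.4084 -2.0796] 0.053525931461622836
[[ 0.0736  0.9973  0.0002]
 [ 0.9973 -0.0736 -0.0005]
 [-0.0005  0.0002 -1.    ]]
turn [0.  0.  0.1] then shift [0. 0. 0.]
turn [0. 0. 0.] then shift [ 0.1  -0.12  0.  ]
turn [0. 0. 0.] then shift [ 0.    0.   13.87]
```

drive_tool --linear '[[0,0,3],[0,0,3],[0,0,3],[0,0,2.5],[0,0,1.2],[0,0,0.7],[0,0,0],[0,0,0]]' --dr '[[0,0,0],[0,0,0],[0,0,0],[0,0,0],[0,0,0],[0,0,0],[0,0,0],[0,0,0]]' --fingers '[0,0,0,0,0,0,0,0]'

```text
time: 68.45
eef_pos: [0.4187, 0.2058, 0.0796]
eef_rot: [0.733, 0.68, 0.001, -0.0]
ft_force: [0.0, -0.3, -2.9]
gripper_width: 0.053
grip_force: 35.0
```

drive_tool --linear '[[0,0,0.3],[0,0,0],[0,0,0]]' --dr '[[0,0,0],[0,0,0],[0,0,0]]' --fingers '[0,0,0]'

```text
time: 68.82
eef_pos: [0.4183, 0.2057, 0.0761]
eef_rot: [0.733, 0.68, 0.001, -0.0]
ft_force: [0.2, -0.5, -2.3]
gripper_width: 0.0535
grip_force: 35.0
```

drive_tool --linear '[[0,0,0.2],[0,0,0],[0,0,0]]' --dr '[[0,0,0],[0,0,0],[0,0,0]]' --fingers '[0,0,0]'

```text
time: 69.2
eef_pos: [0.4186, 0.206, 0.0746]
eef_rot: [0.733, 0.68, 0.001, 0.0]
ft_force: [-0.6, -0.6, 5.9]
gripper_width: 0.0536
grip_force: 34.9
```

drive_tool --linear '[[0,0,0],[0,0,0],[0,0,0],[0,0,0],[0,0,-2],[0,0,-4],[0,0,-4],[0,0,-3],[0,0,0],[-3,-1,0],[-3,-1,0],[-3,-1,0]]' --dr '[[0,0,0],[0,0,0],[0,0,0],[0,0,0],[0,0,0],[0,0,0],[0,0,0],[0,0,0],[0,0,0],[0,0,0],[0,0,0],[0,0,0]]' --fingers '[0.75,0.75,0.75,0.75,0.75,0.75,0.75,0.75,0.75,0.75,0.75,0.75]'

```text
time: 70.7
eef_pos: [0.3805, 0.1167, 0.2028]
eef_rot: [0.733, 0.68, -0.0, -0.001]
ft_force: [-0.1, -0.6, -0.3]
gripper_width: 0.0661
grip_force: 0.0
```

drive_tool --linear '[[-3,-1,0],[-3,-1,0],[-3,-1,0],[-3,-1,0],[0,0,0]]' --dr '[[0,0,0],[0,0,0],[0,0,0],[0,0,0],[0,0,0]]' --fingers '[0,0,0,0,0]'

```text
time: 71.32
eef_pos: [0.3304, -0.0008, 0.2028]
eef_rot: [0.734, 0.679, -0.002, -0.001]
ft_force: [0.5, 0.4, 0.2]
gripper_width: 0.0179
grip_force: 0.0
```

```bash
python3 - <<'E'
from lid import *
for p in((.4173,.2056),(.518,.198),(.6175,.1905)): lid("top",p,z=.102,rad=12)
t=robot.snapshot("top");c=robot.snapshot("scene")
cv2.imwrite("pics/top13.png",t[:,:,::-1])
a=np.hstack([t[145:265,225:315],c[125:245,300:430]])
cv2.imwrite("pics/c13.png",cv2.resize(a[:,:,::-1],None,fx=3.6,fy=3.6,interpolation=cv2.INTER_CUBIC))
E
```

```text
71.325 [ 0.3304 -0.0008  0.2028] [ 0.3308  0.4804 -0.693   2.4125  0.7305  0.4577 -1.0609] [0.4798 0.3617 0.224 ] 0.0178911999114395
[[ 0.0787  0.9969 -0.0036]
 [ 0.9969 -0.0787 -0.0007]
 [-0.001  -0.0035 -1.    ]]
top guess px [267.2665 231.9933] white 188 yellow 13 centre [0.4183 0.2031 0.102 ] tape az 86.91736212187624
top guess px [270.3379 203.0864] white 182 yellow 12 centre [0.5146 0.1994 0.102 ] tape az 82.7925476747852
top guess px [273.2962 175.2189] white 168 yellow 8 centre [0.6169 0.1858 0.102 ] tape az 82.96729780687149
```

View pics/c13.png

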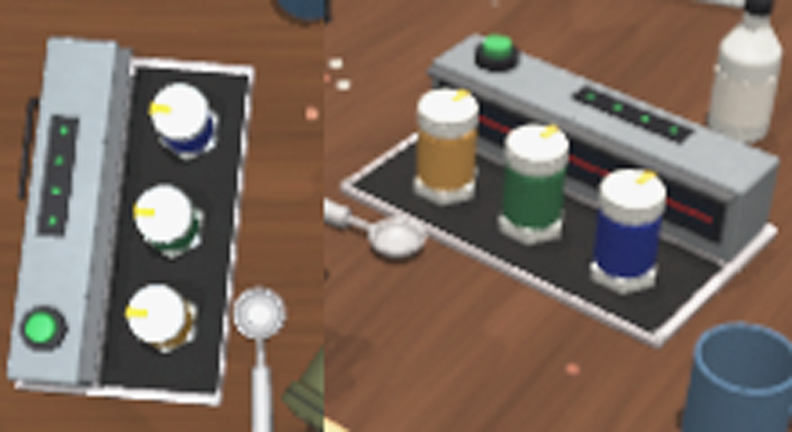

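All three jars stand in one row with tapes toward the window: blue (180,110), green (165,215) and ochre (157,315) in the left half. Next is the button at (40,327).

drive_tool --linear '[[4,0.6,0],[4,0.6,0],[4,0.6,0],[4,0.6,0],[4,0.6,0],[4,0.6,0],[4,0.6,0],[3.7,0.6,0],[0,0,0],[0,0,0]]' --dr '[[0,0,0],[0,0,0],[0,0,0],[0,0,0],[0,0,0],[0,0,0],[0,0,0],[0,0,0],[0,0,0],[0,0,0]]' --fingers '[0,0,0,0,0,0,0,0,0,0]'

```text
time: 72.82
eef_pos: [0.4038, 0.3135, 0.2037]
eef_rot: [0.733, 0.68, -0.0, 0.0]
ft_force: [-0.6, -0.9, 0.2]
gripper_width: 0.0004
grip_force: 0.0
```

```bash
python3 -c "
from st import *
plan([([.4038,.311,s['eef_pos'][2]],None),([.4038,.311,.114],None)])"
```

```text
72.825 [0.4038 0.3135 0.2037] [-0.3311  0.6672 -0.6875  1.928   0.604   0.7634 -1.4411] [-0.5822 -0.9301  0.2269] 0.00038630564794666023
[[ 0.0744  0.9972 -0.0003]
 [ 0.9972 -0.0744 -0.0003]
 [-0.0003 -0.0003 -1.    ]]
turn [0. 0. 0.] then shift [-0.24  0.02  0.  ]
turn [0. 0. 0.] then shift [0.   0.   8.97]
```

drive_tool --linear '[[-0.2,0,3],[0,0,3],[0,0,2],[0,0,1],[0,0,0.3],[0,0,0.3],[0,0,0.2],[0,0,0]]' --dr '[[0,0,0],[0,0,0],[0,0,0],[0,0,0],[0,0,0],[0,0,0],[0,0,0],[0,0,0]]' --fingers '[0,0,0,0,0,0,0,0]'

```text
time: 73.82
eef_pos: [0.4042, 0.3113, 0.1065]
eef_rot: [0.733, 0.68, 0.0, 0.0]
ft_force: [-0.6, -3.4, 5.3]
gripper_width: 0.0008
grip_force: 2.4
```

drive_tool --linear '[[0,0,0.2],[0,0,0.2],[0,0,0.1],[0,0,0],[0,0,0]]' --dr '[[0,0,0],[0,0,0],[0,0,0],[0,0,0],[0,0,0]]' --fingers '[0,0,0,0,0]'

```text
time: 74.45
eef_pos: [0.4043, 0.3114, 0.1057]
eef_rot: [0.733, 0.68, 0.002, 0.002]
ft_force: [-8.3, -11.0, 49.7]
gripper_width: 0.0005
grip_force: 24.4
```

The force is high, so I'll back off and press again slowly to map force against height.

drive_tool --linear '[[0,0,-0.8],[0,0,-0.8],[0,0,0],[0,0,0]]' --dr '[[0,0,0],[0,0,0],[0,0,0],[0,0,0]]' --fingers '[0,0,0,0]'

```text
time: 74.95
eef_pos: [0.4043, 0.3122, 0.1167]
eef_rot: [0.733, 0.68, 0.001, -0.0]
ft_force: [-0.1, 0.7, -0.0]
gripper_width: 0.0004
grip_force: 0.0
```

drive_tool --linear '[[0,0,0.5],[0,0,0],[0,0,0]]' --dr '[[0,0,0],[0,0,0],[0,0,0]]' --fingers '[0,0,0]'

```text
time: 75.32
eef_pos: [0.4043, 0.3122, 0.112]
eef_rot: [0.733, 0.68, 0.001, -0.0]
ft_force: [-0.0, 0.8, 1.9]
gripper_width: 0.0007
grip_force: 0.8
```

drive_tool --linear '[[0,0,0.25],[0,0,0],[0,0,0]]' --dr '[[0,0,0],[0,0,0],[0,0,0]]' --fingers '[0,0,0]'

```text
time: 75.7
eef_pos: [0.4043, 0.3122, 0.1097]
eef_rot: [0.733, 0.68, 0.001, -0.0]
ft_force: [0.8, -0.3, 2.0]
gripper_width: 0.0004
grip_force: 1.5
```

drive_tool --linear '[[0,0,0.25],[0,0,0],[0,0,0]]' --dr '[[0,0,0],[0,0,0],[0,0,0]]' --fingers '[0,0,0]'

```text
time: 76.08
eef_pos: [0.4043, 0.3122, 0.1072]
eef_rot: [0.733, 0.68, 0.001, -0.0]
ft_force: [-0.3, 0.4, 4.2]
gripper_width: 0.0005
grip_force: 2.2
```

Spring contact starts near 0.112 and the hard stop is near 0.106, so that's the 6 mm travel: the button was fully down. Retract and check.

drive_tool --linear '[[0,0,0.15],[0,0,0],[0,0,-2],[0,0,-4],[0,0,-4],[4,0,-2],[4,0,0],[4,0,0],[4,0,0],[0,0,0],[0,0,0]]' --dr '[[0,0,0],[0,0,0],[0,0,0],[0,0,0],[0,0,0],[0,0,0],[0,0,0],[0,0,0],[0,0,0],[0,0,0],[0,0,0]]' --fingers '[0,0,0,0,0,0,0,0,0,0,0]'

```text
time: 77.45
eef_pos: [0.4162, 0.4699, 0.2248]
eef_rot: [0.733, 0.68, -0.001, 0.001]
ft_force: [-1.2, -0.1, 0.7]
gripper_width: 0.0009
grip_force: 0.0
```

```bash
python3 - <<'E'
from lid import *
for p in((.4173,.2056),(.518,.198),(.6175,.1905)): lid("top",p,z=.102,rad=12)
t=robot.snapshot("top");cv2.imwrite("pics/top14.png",t[:,:,::-1])
E
```

```text
77.45 [0.4162 0.4699 0.2248] [-0.5588  0.7811 -0.6849  1.5553  0.555   1.009  -1.4798] [-1.2316 -0.1223  0.6741] 0.0009112995687609917
[[ 0.0755  0.9971 -0.0002]
 [ 0.9971 -0.0755 -0.0018]
 [-0.0018 -0.0001 -1.    ]]
top guess px [267.2665 231.9933] white 174 yellow 10 centre [0.4193 0.201  0.102 ] tape az 91.03861004572335
top guess px [270.3379 203.0864] white 168 yellow 13 centre [0.5144 0.1988 0.102 ] tape az 83.0087244999568
top guess px [273.2962 175.2189] white 168 yellow 9 centre [0.617  0.1859 0.102 ] tape az 81.57141259986402
```

View pics/top14.png

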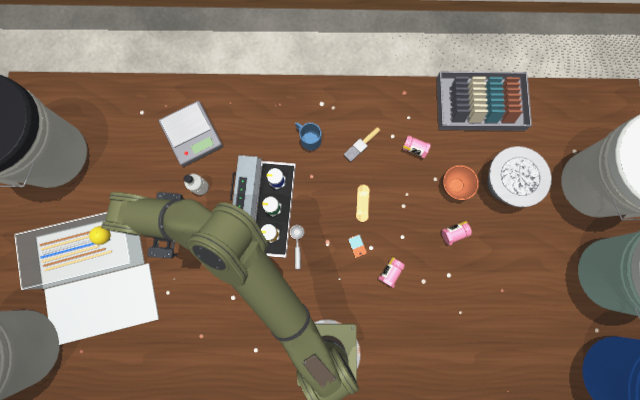

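The jars stand at (275,177), (270,205) and (268,233), the last partly hidden by the arm, which touches nothing. The bystanders are where they started, so I'm handing in.

```bash
python3 -c "
from cell import robot
print(robot.hand_in())"
```

```text
the job is handed in; nothing more can be done
None
```

The job is handed in: the blue, green and ochre jars (there was no red one) stand in a row on the mat with labels to the window, and I pressed the button to its stop and let it go.

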